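# Load the bead-box carrier, swing its gate shut and lock it with the pin

### The arm

A 7-joint arm with a two-finger parallel gripper is mounted at the origin on the work surface. World frame = base frame: x ahead of the robot, y to its left, z up, the work surface at z = 0. Lengths are in m, angles in rad, forces in N, time in s.
With the tool pointing down it reaches from about 0.425 to 0.975 m from the base axis. Payload 16.7 kg.
Tool frame: the origin (TCP) lies at the very end of the fingers, on their centre line; the grasp point (between the pads) lies 19 mm behind it (r.grip_point_offset is the distance from the TCP to the grasp point, in m); x points along the fingers, y is the direction in which the jaws open and shut, and the axes are right-handed (so a half turn about x gives the same grasp; the last joint's range is limited). The gripper opens to 85 mm and grips with 20 to 120 N. Pads are 22 mm wide; open, the fingers measure 114 mm over their backs; the gripper's body (76 mm by 85 mm) begins 54 mm behind the grasp point. The pads swing forward as they close: fully open they stand 13 mm farther back than shut.
Start: joints at [0.968, 0.426, 0.074, 1.606, -0.034, 1.111, -0.067], TCP at [0.296, -0.607, 0.231] pointing down, gripper open.
Joint ranges: [-2.85, 2.85], [-0.5, 2.14], [-1.23, 1.37], [0.21, 2.46], [-1.02, 4.16], [0.16, 2.05], [-2.73, 2.73]. Speed limits (rad/s): [1.89, 1.89, 2.39, 2.39, 3.01, 3.01, 3.01].

### API

Orientations are given as [roll, pitch, yaw] about the fixed x, y, z axes, in that order (R = Rz(yaw) Ry(pitch) Rx(roll)).
In Python, from workcell import r gives the robot as it stands. The module is installed in compiled form; this text tells all that it offers.
- The arm moves only by the tool carry_out, never from a script. Its argument "series" is a list that holds one entry, the list of rows, each a list of 7 numbers: the opening, from 0 (shut) to 1 (fully open), then the shift along the world's x, y, z in mm, then the turn, a rotation vector about the world's x, y, z in rad. A call has 1 to 8 rows; each row is the pose to reach, as a shift and turn from the pose commanded when the call began; what a row does not reach only later rows make up. A row lasts 1/8 s, in which the tool goes at most 62.5 mm and 10.7 degrees, less where a joint would pass 70% of its speed; a pose out of reach is approached as far as the arm can. A call with a gripper value outside its range is refused whole. The fingers move at their own pace and stop on an object; the grip force is fixed at half the most. Time passes only in rows, so rows that repeat a pose let the fingers close. It gives the time, the measured TCP pose, the force and the opening at its end, in the units of the state.
- r.get_obs(): the state, without advancing time (a new reading comes with each control period).
- r.grab_frame(name): name is "scene" or "top"; returns the picture (480x640x3 uint8, red, green, blue); there is no depth.
- r.get_calibration(name): a dict with "fov_y" (degrees; the focal length in pixels is half the picture's height over the tangent of half this angle, whatever the lens; pixels are square), "cx", "cy" (the principal point, pixels), "dist_coeffs" ([k1, k2, p1, p2, k3] as OpenCV has them; the pictures are not rectified), "cam_to_world" (4x4, takes a point from camera to world coordinates). Camera axes: x right, y up, looking along -z (the intrinsics and any distortion apply to the point x, -y, -z); pixel columns grow to the right and rows downward; lengths in m; the calibration is good to about 2 mm. A picture is of the moment at which its call begins. get_calibration takes no time and is no camera call.
- r.hand_in(): hands the job in, once; it reports no verdict.
The state is a dict: "t": time; "joint_positions": joint angles; "qvel": joint speeds; "tau": joint torques, N m; "tool_pos": TCP position; "tool_rot": TCP orientation; "ft_force": force on the tool from outside, world axes, zero at the start; "ft_torque": the same for the moment, N m; "gripper_width": opening from 0.0 (shut) to 1.0 (fully open).
Only numpy, scipy, OpenCV 4.12 (cv2) and the standard library are available. Lean on these libraries where they do the work, as an engineer would, in place of code of your own. Each camera call takes 0.05 s, during which the arm holds its last target.

### The job

Pack the carrier for the next class: swing its gate out of the way and slide every bead box lying on the table under the clear roof, one box to a lane and right home against the back wall. Then turn the gate until the hole in its eye lines up with the hole in the lug, and push the locking pin from the stand down through both until its collar rests on the eye. Leave the cone, reel and spool alone.

Things in the scene. Friction and masses are not known exactly. Their poses are not given: they have to be found in the camera images.
- carrier: Carrier, fixed on the table: plywood board 325 x 270 mm, 8 mm thick, spanning x -150..175, y -150..120 mm of its own frame (origin at table height, z up). Three lanes run along y under one clear roof: roof underside 46 mm above the board, roof top 59 mm above the table. Boxes can only be slid in along -y. The bare board in front (y -30..120) is an apron to set a box on.
- lug_hole (a point): Centre of the upper mouth of the 15 mm hole in the lug: an aluminium block 44 x 44 mm, 32 mm high, fixed on the carrier's board at x -125, y -14 mm of the carrier, its top 40 mm above the table. The hole goes 32 mm straight down. Axes as the carrier's.
- gate (a joint): Gate angle (rad) about an upright hinge at x 150, y -14 mm of the carrier. 0: bar across the lane mouths, eye right over the lug's hole (no stop there; it can go on to -0.12). Grows as it swings out over the apron (to the carrier's +y, clockwise from above); 1.57: along the carrier's +y, clear of the lanes; stop at 2.0. Starts part-way shut; stays where left (0.12 N m friction).
- gate_eye (a point): Centre of the top face of the gate's eye, a 44 x 44 mm aluminium plate 10 mm thick with a 17 mm hole, at the end of the bar, 275 mm from the hinge. Top face 52 mm above the table. The bar is 12 mm wide and reaches from 30 to 52 mm above the table.
- gate_handle (a point): Point on the gate's handle, 97 mm above the table: an upright round wooden peg 18 mm thick, standing on the bar 150 mm from the hinge, from 52 to 127 mm above the table. Pinch it from above to swing the gate.
- pin_grip (a point): Middle of the dark grip (18 mm thick, 42 mm high) of the locking pin, 89 mm long, 90 g: from below a shank 12 mm thick, 42 mm long with a 10 mm tapered tip, a collar 30 mm across, 5 mm thick, then the grip. z up along the pin. The tip is 68 mm and the collar's underside 26 mm below this point. It starts upright in the stand, collar on the stand's top.
- lane1_mouth (a point): Mouth of a lane of the carrier, on its floor (8 mm above the table), mid-width, at x -60, y -30 mm of the carrier; axes as the carrier's. The lane is 54 mm wide inside, between 6 mm walls, and runs 110 mm along -y to the back wall: a box that is home is flush with the mouth.
- lane2_mouth (a point): Mouth of a lane of the carrier, on its floor (8 mm above the table), mid-width, at x 0, y -30 mm of the carrier; axes as the carrier's. The lane is 54 mm wide inside, between 6 mm walls, and runs 110 mm along -y to the back wall: a box that is home is flush with the mouth.
- lane3_mouth (a point): Mouth of a lane of the carrier, on its floor (8 mm above the table), mid-width, at x 60, y -30 mm of the carrier; axes as the carrier's. The lane is 54 mm wide inside, between 6 mm walls, and runs 110 mm along -y to the back wall: a box that is home is flush with the mouth.
- pin_tip (a point): Tip of the locking pin's shank.
- pin_collar (a point): Underside of the pin's collar, on the axis; it rests on the gate's eye when the pin is fully in.
- stand: Wooden pin stand, fixed, 60 x 60 mm, 46 mm high, with one 16 mm hole in the middle of its top; origin under its centre.
- box1_center (a point): Centre (20 mm above its underside) of a closed bead box, 44 mm (x) by 110 mm (y) by 40 mm high, 0.1 to 0.2 kg, grey lid over a clear body with beads in it. The boxes are alike in shape; two or three of the four are there.
- box2_center (a point): Centre (20 mm above its underside) of a closed bead box, 44 mm (x) by 110 mm (y) by 40 mm high, 0.1 to 0.2 kg, grey lid over a clear body with beads in it. The boxes are alike in shape; two or three of the four are there.
- box3_center (a point): Centre (20 mm above its underside) of a closed bead box, 44 mm (x) by 110 mm (y) by 40 mm high, 0.1 to 0.2 kg, grey lid over a clear body with beads in it. The boxes are alike in shape; two or three of the four are there.
- box4_center (a point): Centre (20 mm above its underside) of a closed bead box, 44 mm (x) by 110 mm (y) by 40 mm high, 0.1 to 0.2 kg, grey lid over a clear body with beads in it. The boxes are alike in shape; two or three of the four are there.
- cone: Bystander: a white cone of thread, 68 mm across, 112 mm high, standing loose on the table; origin under its centre. Leave alone.
- reel: Bystander: a flat blue reel of gold wire, 72 mm across, 22 mm high, standing loose on the table; origin under its centre. Leave alone.
- spool: Bystander: a black-flanged spool of cord, 66 mm across, 58 mm high, standing loose on the table; origin under its centre. Leave alone.
Things that resemble listed ones, but are neither listed nor needed, are in the scene too. What is shaped like the part that bears box4_center but orange is not meant.

How it is judged:
On the way:
1. every bead box that is there lies home in a lane under the roof (y of box1_center in the frame of carrier between -0.1 and -0.073 m and x of box1_center in the frame of carrier between -0.08 and 0.08 m and z of each of box1_center, box2_center, box3_center, box4_center in the frame of carrier below 0.04 m and angle between each of box1_center, box2_center, box3_center, box4_center's own z axis and vertical below 0.2 rad and linear speed of each of box1, box2, box3, box4 below 0.03 m/s and y of box2_center in the frame of carrier between -0.1 and -0.073 m and x of box2_center in the frame of carrier between -0.08 and 0.08 m and y of box3_center in the frame of carrier between -0.1 and -0.073 m and x of box3_center in the frame of carrier between -0.08 and 0.08 m and y of box4_center in the frame of carrier between -0.1 and -0.073 m and x of box4_center in the frame of carrier between -0.08 and 0.08 m), for 0.2 s.
At the end, for the whole second after the job is handed in: Each box present rests upright in a lane within 12 mm of the back wall; gate within 0.03 rad of lined up; pin upright (0.12 rad) and at rest through the eye and at least 22 mm into the lug, tip within 6 mm of the hole axis, collar within 7 mm of the eye (all of step 1 and value of joint gate between -0.03 and 0.03 rad and horizontal distance between pin_tip and lug_hole below 0.006 m and z of pin_tip in the frame of lug_hole below -0.022 m and distance between pin_collar and gate_eye below 0.007 m and angle between pin_grip's own z axis and vertical below 0.12 rad and linear speed of pin below 0.03 m/s); the robot touches nothing.
It fails at once if the cone, reel or spool is moved more than 30 mm or tipped over (distance of any of cone, reel, spool from where it was at the start of the episode above 0.03 m or angle between any of cone, reel, spool's own z axis and vertical above 0.4 rad).
Of box1, box2, box3, box4 only 2 to 3 are there at a start; the rules pass over those that are not, and their reading is None.
At some moment in a run one of box1, box2, box3, box4 may be knocked a few centimetres aside while the robot is not near it.
It also fails if it takes over 210 s, if anything falls off the work surface, if the arm or the gripper's body presses on something with over 40 N, if the wrist force passes 120 N, or if a joint passes its speed limit or range.

## Working session

There is one attempt and no reset: what is moved stays moved. The work goes in short steps, Python scripts to look and compute and a tool call to move; the robot and the scene stay as the last step left them, time stands still between calls to the robot, and variables do not carry over. Pictures are saved under pics/ and viewed, and the job is handed in when it is done.

Besides the shell and the picture viewer there is one more tool, called after ">>>" as name([rows], argument=value, ...), one row to a line, values as JSON. carry_out: Moves the arm, as the interface text tells. Its arguments: {"type":"object","properties":{"series":{"type":"array"}},"required":["series"]}

```bash
mkdir -p pics
cat > h.py <<'E'
import numpy as np, cv2
from workcell import r
def cal(n):
    c=r.get_calibration(n); f=240/np.tan(np.radians(c['fov_y'])/2)
    K=np.array([[f,0,c['cx']],[0,f,c['cy']],[0,0,1.]]); return K,np.array(c['dist_coeffs'],float),np.array(c['cam_to_world'])
def p2w(n,uv,z):
    K,d,T=cal(n); uv=np.array(uv,float).reshape(-1,1,2)
    q=cv2.undistortPoints(uv,K,d).reshape(-1,2)
    out=[]
    for a,b in q:
        v=T[:3,:3]@np.array([a,-b,-1]); o=T[:3,3]; out.append(o+v*(z-o[2])/v[2])
    return np.array(out)
def w2p(n,P):
    K,d,T=cal(n); P=np.array(P,float).reshape(-1,3); F=np.diag([1,-1,-1.])
    R=F@T[:3,:3].T; t=-R@T[:3,3]
    return cv2.projectPoints(P,cv2.Rodrigues(R)[0],t,K,d)[0].reshape(-1,2)
def snap(n,name,crop=None,s=1):
    im=r.grab_frame(n)[:,:,::-1]
    cv2.imwrite('pics/raw_'+name+'.png',im)
    cropf(im,name,crop,s)
def cropf(im,name,crop=None,s=1):
    if crop: im=im[crop[1]:crop[3],crop[0]:crop[2]]
    cv2.imwrite('pics/'+name+'.png',cv2.resize(im,None,fx=s,fy=s,interpolation=cv2.INTER_CUBIC))
E
python3 - <<'E'
from h import *
np.set_printoptions(precision=4,suppress=True)
snap('scene','s0');snap('top','t0')
for n in('scene','top'): print(r.get_calibration(n))
print(r.get_obs())
E
```

```text
{'fov_y': 51.730496479079854, 'cx': 319.69796355469987, 'cy': 237.21521462342332, 'dist_coeffs': array([-0.1285,  0.    ,  0.    ,  0.    ,  0.    ]), 'cam_to_world': array([[ 0.388 , -0.5727,  0.7221,  1.2461],
       [ 0.9215,  0.2273, -0.3148, -0.3304],
       [ 0.0162,  0.7876,  0.616 ,  0.7212],
       [ 0.    ,  0.    ,  0.    ,  1.    ]])}
{'fov_y': 46.911560844382045, 'cx': 311.8442054804165, 'cy': 249.60791592622124, 'dist_coeffs': array([-0.0467,  0.    ,  0.    ,  0.    ,  0.    ]), 'cam_to_world': array([[-0.0175,  0.9979, -0.0627,  0.4265],
       [-0.9998, -0.0179, -0.0059,  0.0005],
       [-0.007 ,  0.0626,  0.998 ,  1.4215],
       [ 0.    ,  0.    ,  0.    ,  1.    ]])}
{'t': 0.1, 'joint_positions': array([ 0.9675,  0.4266,  0.0738,  1.6065, -0.0341,  1.1108, -0.0671]), 'qvel': array([ 0.    , -0.0014, -0.0003, -0.0015, -0.0016,  0.0008, -0.0014]), 'tau': array([  0.0095, -95.1539,   3.772 , -46.4403,   0.0196,   0.0065,
         0.    ]), 'tool_pos': array([ 0.2957, -0.6064,  0.2307]), 'tool_rot': array([-1.4903,  1.5697,  2.1051]), 'ft_force': array([ 0.1444, -0.1984,  0.2226]), 'ft_torque': array([-0.0299, -0.0026, -0.0685]), 'gripper_width': 1.0000072567246991}
```

View pics/s0.png

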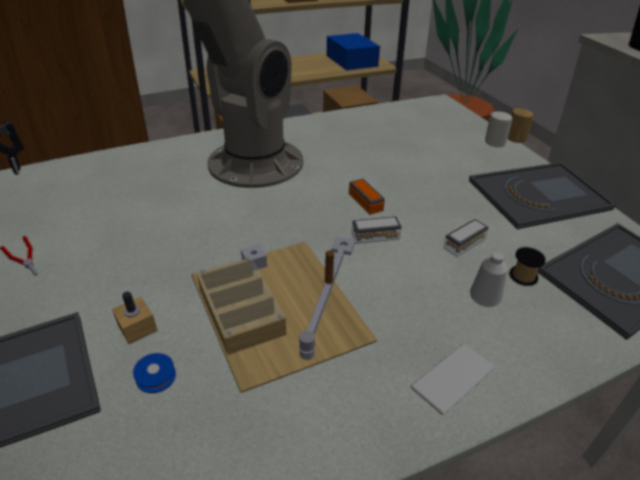

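View pics/t0.png

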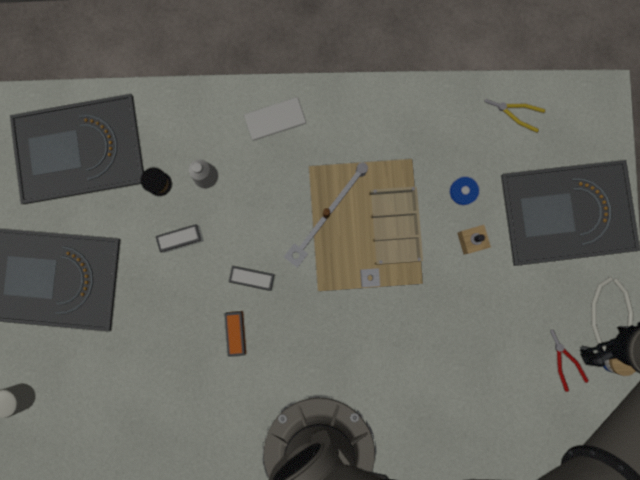

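Top view: two grey-lid boxes at (178,237) and (251,278). Look-alikes are the orange box (235,333) and the white card (275,118). The carrier spans about (310–422,160–290), the gate hinge is at (362,169), the eye at (297,254), the handle at (327,212), the lug at (370,278), and the pin in its stand at (478,239). Next, close crops.

Run:
```python
from h import *
im=cv2.imread('pics/raw_t0.png')
cropf(im,'t0a',(140,200,300,320),5)
cropf(im,'t0b',(290,150,450,300),5)
cropf(im,'t0c',(440,160,520,260),6)
```

```text
(no output)
```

View pics/t0a.png

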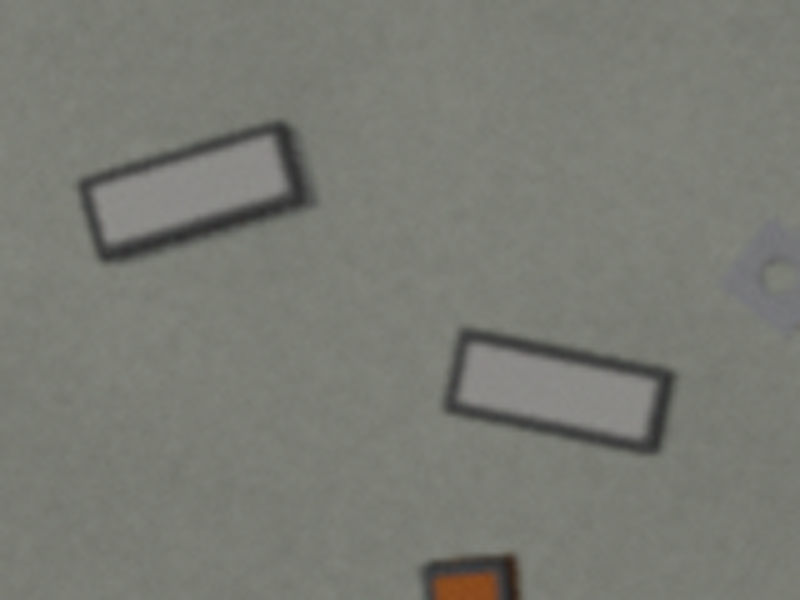

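View pics/t0b.png

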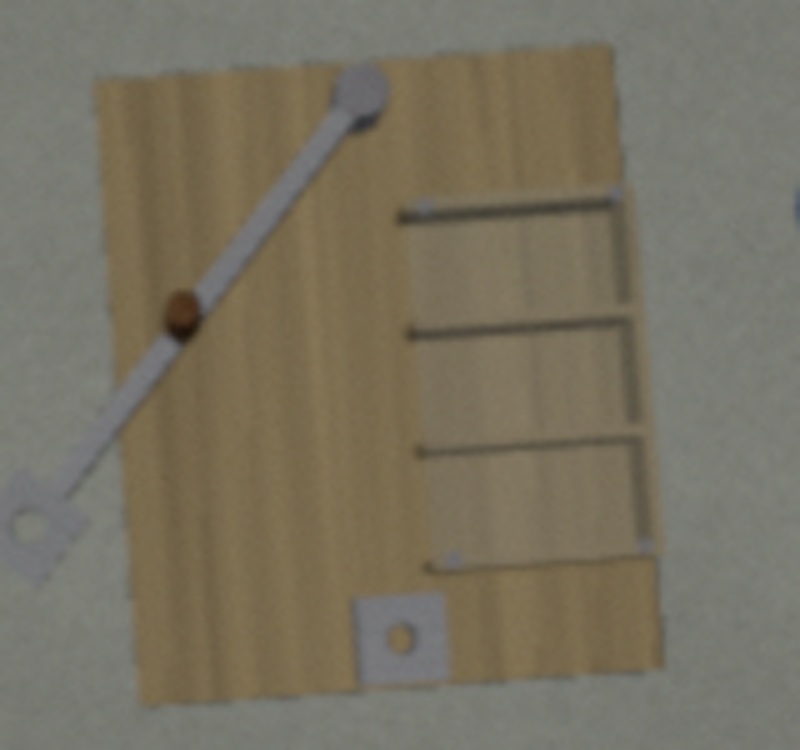

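View pics/t0c.png

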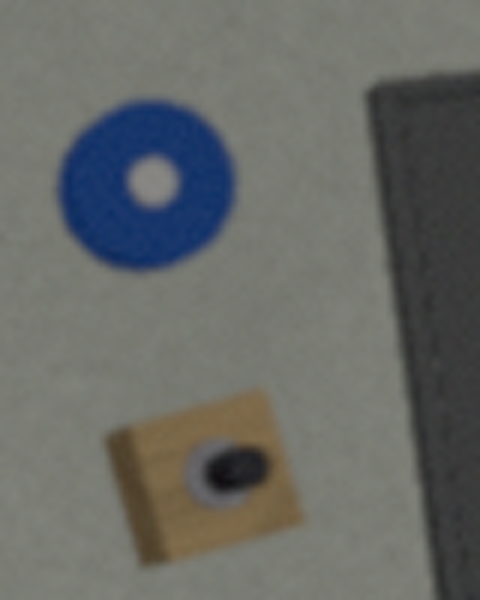

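```bash
cat > fit.py <<'E'
from h import *
np.set_printoptions(precision=4,suppress=True)
def rig(L,W):
    L=np.array(L,float);W=np.array(W,float)
    lc,wc=L.mean(0),W.mean(0);H=(L-lc).T@(W-wc);a=np.arctan2(H[0,1]-H[1,0],H[0,0]+H[1,1])
    R=np.array([[np.cos(a),-np.sin(a)],[np.sin(a),np.cos(a)]]);t=wc-R@lc
    return a,R,t,(W-(L@R.T+t))
E
python3 - <<'E'
from fit import *
f=lambda pts,o,s:[(x/s+o[0],y/s+o[1]) for x,y in pts]
bc=f([(97,78),(610,45),(663,667),(140,705)],(290,150),5)
W=list(p2w('top',bc,.008)[:,:2]); L=[(.175,.12),(.175,-.15),(-.15,-.15),(-.15,.12)]
W+=list(p2w('top',f([(400,638)],(290,150),5),.040)[:,:2]); L+=[(-.125,-.014)]
a,R,t,e=rig(L,W); print('carrier',a,t,'\n',e*1000)
eye=p2w('top',f([(29,524)],(290,150),5),.052)[0][:2]
h=R@[.15,-.014]+t
d=R.T@(eye-h); print('eye',eye,'hinge',h,d,np.hypot(*d),'gate',np.arctan2(d[1],-d[0]))
print('hinge-img', p2w('top',f([(361,92)],(290,150),5),.06), 'handle top',p2w('top',f([(181,306)],(290,150),5),.127),'pred',h+(eye-h)*150/275)
l=[(-.022,-.055),(-.022,.055),(.022,.055),(.022,-.055)]
for nm,pts in (('A',[(82,183),(285,123),(303,203),(103,260)]),('B',[(462,330),(673,373),(657,450),(447,408)])):
    P=p2w('top',f(pts,(140,200),5),.040)[:,:2]
    best=min((rig(l[k:]+l[:k],P) for k in range(4)),key=lambda q:(q[3]**2).sum())
    # also mirrored order
    l2=l[::-1]
    b2=min((rig(l2[k:]+l2[:k],P) for k in range(4)),key=lambda q:(q[3]**2).sum())
    best=min(best,b2,key=lambda q:(q[3]**2).sum())
    print(nm,best[0],best[2],best[3].round(4).tolist(), 'carrier frame',R.T@(best[2]-t))
print('stand',p2w('top',f([(135,432),(262,392),(303,520),(167,565)],(440,160),6),.046), 'pin collar',p2w('top',f([(212,473)],(440,160),6),.051),'griptop',p2w('top',f([(255,465)],(440,160),6),.046+.047))
np.save('car.npy',[a,*t])
print('lanes',[ (R@[x,-.03]+t) for x in(-.06,0,.06)],'lug',R@[-.125,-.014]+t)
E
```

```text
carrier 0.051103627697041146 [ 0.5648 -0.1156] 
 [[-0.2304 -1.8091]
 [-1.408   1.7332]
 [ 1.148   0.7959]
 [ 0.4431 -1.5504]
 [ 0.0474  0.8305]]
eye [0.5004 0.0486] hinge [ 0.7153 -0.1219] [-0.206   0.1813] 0.27440519256311247 gate 0.7217334120556286
hinge-img [[ 0.7124 -0.1204  0.06  ]] handle top [[ 0.5978 -0.0273  0.127 ]] pred [ 0.5981 -0.0289]
A -2.8804137435839463 [0.5475 0.3434] [[-0.0013, -0.0024], [-0.0013, 0.0008], [0.0006, 0.0032], [0.0021, -0.0017]] carrier frame [0.0061 0.4593]
B 2.9268479899223956 [0.4448 0.1596] [[-0.0023, -0.0004], [-0.0022, 0.0016], [0.0026, 0.0007], [0.0018, -0.0019]] carrier frame [-0.1058  0.281 ]
stand [[ 0.5503 -0.3689  0.046 ]
 [ 0.5661 -0.4228  0.046 ]
 [ 0.5123 -0.4379  0.046 ]
 [ 0.4945 -0.3803  0.046 ]] pin collar [[ 0.5322 -0.399   0.051 ]] griptop [[ 0.5319 -0.4043  0.093 ]]
lanes [array([ 0.5064, -0.1487]), array([ 0.5663, -0.1456]), array([ 0.6263, -0.1425])] lug [ 0.4407 -0.136 ]
```

```bash
cat > plan.py <<'E'
from fit import *
from scipy.spatial.transform import Rotation as Ro
a,tx,ty=np.load('car.npy'); RC=np.array([[np.cos(a),-np.sin(a)],[np.sin(a),np.cos(a)]]); tC=np.array([tx,ty])
def c2w(x,y): return RC@[x,y]+tC
HN=c2w(.15,-.014)
def handle(g,r_=.15):
    w=np.pi-g+a; return HN+r_*np.array([np.cos(w),np.sin(w)])
def cur():
    o=r.get_obs(); return np.array(o['tool_pos']),Ro.from_euler('xyz',o['tool_rot']),o
def plan(xyz,yaw):
    p,R,o=cur(); m=R.as_matrix(); y0=np.arctan2(m[1,1],m[0,1])
    k=np.round((y0-yaw)/np.pi); yy=yaw+k*np.pi
    yv=np.array([np.cos(yy),np.sin(yy),0]); xv=np.array([0,0,-1.]); T=np.c_[xv,yv,np.cross(xv,yv)]
    rv=(Ro.from_matrix(T)*R.inv()).as_rotvec()
    print('shift mm',((np.array(xyz)-p)*1000).round(1),'rv',rv.round(3),'yaw now',y0.round(3),'tilt',np.arccos(-m[2,0]).round(4),'t',round(o['t'],2))
E
python3 - <<'E'
from plan import *
p,R,o=cur()
print(R.as_matrix())
plan([*handle(.722),.16],.90)
E
```

```text
[[-0.0006  0.4384 -0.8988]
 [ 0.001  -0.8988 -0.4384]
 [-1.     -0.0011  0.0001]]
shift mm [302.1 577.7 -70.7] rv [-0.001  0.    -1.125] yaw now -1.117 tilt 0.0011 t 0.1
```

>>> carry_out([
  [[1,50,95,0,0,0,0.18],[1,90,175,0,0,0,0.36],[1,115,225,0,0,0,0.54],[1,140,270,0,0,0,0.72],[1,165,315,0,0,0,0.9],[1,190,360,0,0,0,1.08],[1,215,410,0,0,0,1.26],[1,240,460,0,0,0,1.44]],
])

```text
t: 1.1
tool_pos: [0.5279, -0.1617, 0.2313]
tool_rot: [-0.654, 1.571, -1.896]
ft_force: [0.3, -0.5, 0.0]
gripper_width: 0.999
```

Run:
```python
from plan import *
plan([*handle(.722),.15],.90)
print(cur()[2]['joint_positions'])
```

```text
shift mm [ 70.  133.  -81.3] rv [ 0.    -0.     0.571] yaw now 0.329 tilt 0.0002 t 1.1
[ 0.5223  0.2531 -0.4013  1.8628  0.1133  1.0479  0.4044]
```

>>> carry_out([
  [[1,25,45,0,0,0,0.18],[1,50,90,0,0,0,0.36],[1,62,118,0,0,0,0.54],[1,62,118,-30,0,0,0.577],[1,62,118,-60,0,0,0.577],[1,62,118,-75,0,0,0.577],[1,62,118,-75,0,0,0.577]],
])

```text
t: 1.98
tool_pos: [0.5889, -0.0455, 0.1556]
tool_rot: [-2.617, 1.569, 2.995]
ft_force: [0.8, -1.3, 0.8]
gripper_width: 0.998
```

Run:
```python
from plan import *
plan([*handle(.722),.075],.90)
print(cur()[2]['joint_positions'])
snap('top','t1');snap('scene','s1',(250,180,450,380),4)
cropf(cv2.imread('pics/raw_t1.png'),'t1a',(250,150,410,270),5)
```

```text
shift mm [  8.9  16.8 -80.6] rv [-0.    -0.002  0.   ] yaw now 0.9 tilt 0.0017 t 1.98
[ 0.3825  0.4173 -0.5224  1.8436  0.251   0.9481  0.6491]
```

View pics/s1.png

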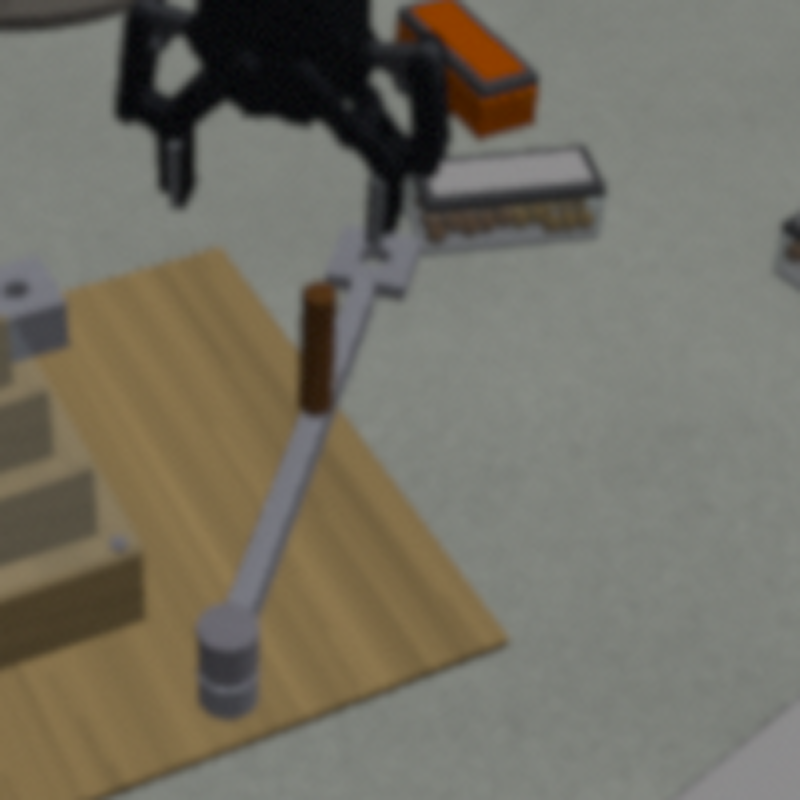

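View pics/raw_t1.png

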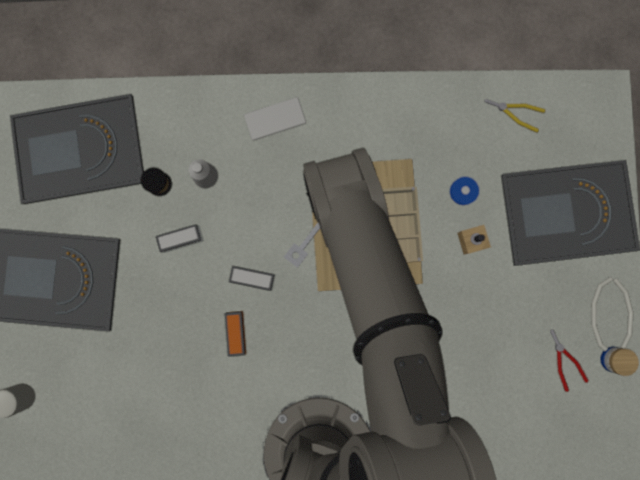

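>>> carry_out([
  [[1,0,0,0,0,0,0],[1,0,0,0,0,0,0]],
])

```text
t: 2.33
tool_pos: [0.5897, -0.0456, 0.1571]
tool_rot: [0.435, 1.57, -0.236]
ft_force: [0.1, -0.4, -0.4]
gripper_width: 0.999
```

Run:
```python
from plan import *
plan([*handle(.722),.075],.90)
snap('scene','s1b',(250,180,450,380),4)
print(w2p('scene',[cur()[0],[*handle(.722),.127]]))
```

```text
shift mm [  8.2  16.9 -82.1] rv [0.    0.001 0.   ] yaw now 0.9 tilt 0.0011 t 2.33
[[318.959  239.2361]
 [328.7094 252.2098]]
```

View pics/s1b.png

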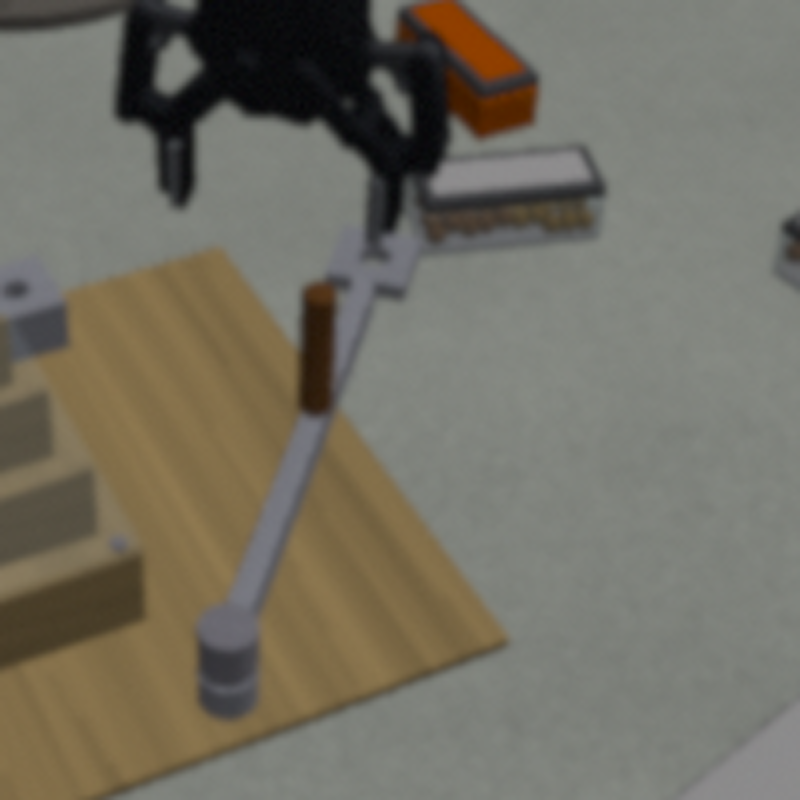

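>>> carry_out([
  [[1,8,17,0,0,0,0],[1,8,17,-40,0,0,0],[1,8,17,-82,0,0,0],[1,8,17,-82,0,0,0],[0,8,17,-82,0,0,0],[0,8,17,-82,0,0,0],[0,8,17,-82,0,0,0],[0,8,17,-82,0,0,0]],
])

```text
t: 3.38
tool_pos: [0.5978, -0.0285, 0.0752]
tool_rot: [0.554, 1.57, -0.117]
ft_force: [-2.4, -0.3, 9.6]
gripper_width: 0.194
```

Run:
```python
from plan import *
plan([*handle(.722),.075],.90)
p=cur()[0][:2]
for g in np.arange(.722,1.8,.116): print(round(g,3),((handle(g)-handle(.722))*1000).round(0))
```

```text
shift mm [ 0.  -0.2 -0.2] rv [0.    0.001 0.   ] yaw now 0.9 tilt 0.0012 t 3.38
0.722 [0. 0.]
0.838 [12. 13.]
0.954 [25. 25.]
1.07 [39. 34.]
1.186 [54. 43.]
1.302 [70. 49.]
1.418 [87. 54.]
1.534 [104.  56.]
1.65 [122.  57.]
1.766 [139.  55.]
```

>>> carry_out([
  [[0,12,13,0,0,0,-0.116],[0,25,25,0,0,0,-0.232],[0,39,34,0,0,0,-0.348],[0,54,43,0,0,0,-0.464],[0,70,49,0,0,0,-0.58],[0,87,54,0,0,0,-0.696],[0,104,56,0,0,0,-0.812],[0,122,57,0,0,0,-0.928]],
])

```text
t: 4.38
tool_pos: [0.7202, 0.0287, 0.0753]
tool_rot: [1.721, 1.57, 0.118]
ft_force: [-2.7, -3.5, 7.4]
gripper_width: 0.195
```

>>> carry_out([
  [[0,0,0,0,0,0,0],[1,0,0,0,0,0,0],[1,0,0,0,0,0,0],[1,0,0,0,0,0,0],[1,0,0,60,0,0,0],[1,0,0,120,0,0,0],[1,-10,60,130,0,0,0.1]],
])

```text
t: 5.25
tool_pos: [0.7122, 0.0836, 0.2093]
tool_rot: [1.261, 1.563, -0.245]
ft_force: [0.9, 1.3, -0.9]
gripper_width: 1.002
```

Run:
```python
from plan import *
plan([.5475,.3434,.2],.261)
snap('top','t2')
```

```text
shift mm [-164.7  259.8   -9.3] rv [0.001 0.007 0.196] yaw now 0.065 tilt 0.0073 t 5.25
```

View pics/t2.png

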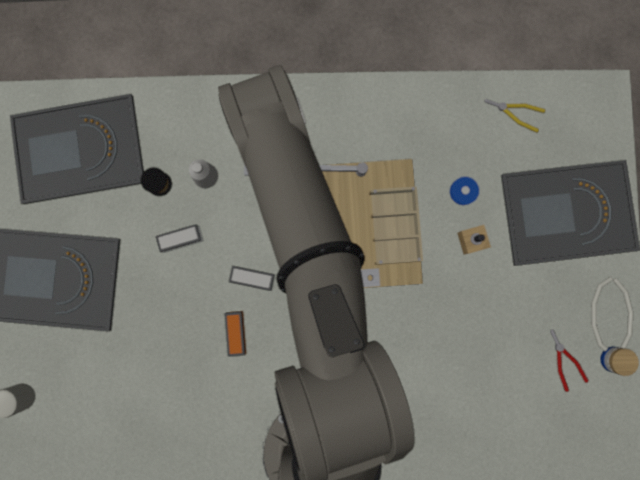

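>>> carry_out([
  [[1,-40,60,0,0,0,0.08],[1,-75,115,0,0,0,0.15],[1,-115,170,0,0,0,0.196],[1,-145,225,0,0,0,0.196],[1,-170,279,0,0,0.007,0.196],[1,-170,279,-20,0,0.007,0.196],[1,-170,279,-70,0,0.007,0.196],[1,-170,279,-110,0,0.007,0.196]],
])

```text
t: 6.3
tool_pos: [0.539, 0.3666, 0.092]
tool_rot: [-1.632, 1.563, -2.935]
ft_force: [0.3, -0.9, -0.0]
gripper_width: 1.002
```

Run:
```python
from plan import *
plan([.5423,.3627,.012],.261)
snap('scene','s3',(380,150,580,310),4)
```

```text
shift mm [  3.3  -3.9 -80. ] rv [ 0.002 -0.008 -0.007] yaw now 0.268 tilt 0.008 t 6.3
```

View pics/s3.png

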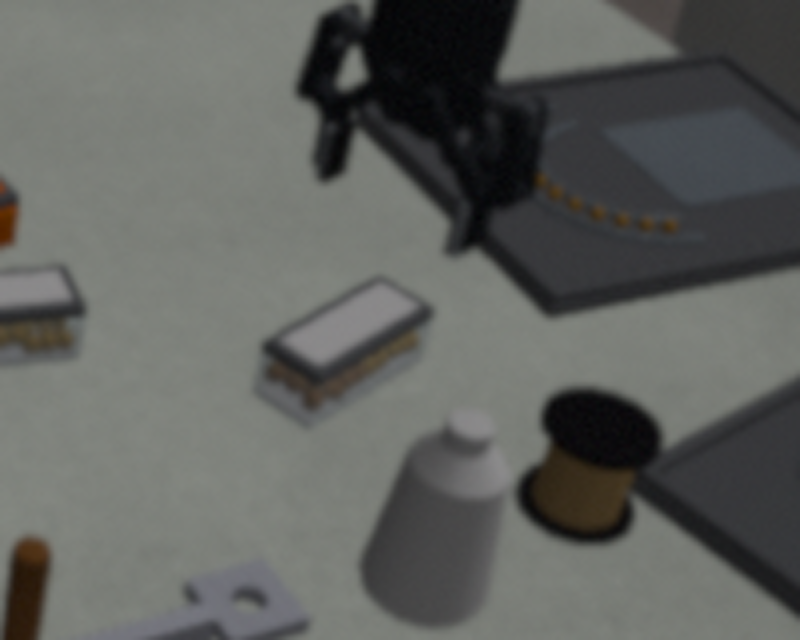

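Run:
```python
from plan import *
c=np.array([.5475,.3434]);y=.261;R=np.array([[np.cos(y),-np.sin(y)],[np.sin(y),np.cos(y)]])
P=[[*(c+R@[sx*.022,sy*.055]),.04] for sx,sy in((1,1),(1,-1),(-1,-1),(-1,1))]
print((w2p('scene',P)-[380,150])*4)
```

```text
[[430.1199 304.6673]
 [311.3204 374.5379]
 [251.9783 335.8961]
 [371.5086 269.4219]]
```

>>> carry_out([
  [[1,3,-4,-10,0.002,-0.008,-0.007],[1,3,-4,-45,0.002,-0.008,-0.007],[1,3,-4,-80,0.002,-0.008,-0.007],[1,3,-4,-80,0.002,-0.008,-0.007],[0,3,-4,-80,0.002,-0.008,-0.007],[0,3,-4,-80,0.002,-0.008,-0.007],[0,3,-4,-80,0.002,-0.008,-0.007],[0,3,-4,-80,0.002,-0.008,-0.007]],
])

```text
t: 7.35
tool_pos: [0.5433, 0.364, 0.0163]
tool_rot: [1.97, 1.567, 0.66]
ft_force: [-1.2, -1.1, 12.2]
gripper_width: 0.506
```

Run:
```python
from plan import *
# box in lane2, grip at +20 from centre, pads at y=-12 -> centre -32? keep grip y=0 first
plan([*c2w(0.0,.06),.10],a)
plan([*c2w(0.0,.06),.022],a)
snap('scene','s4',(380,150,580,310),4)
```

```text
shift mm [  18.5 -419.7   83.7] rv [-0.002  0.003 -0.21 ] yaw now 0.261 tilt 0.0041 t 7.35
shift mm [  18.5 -419.7    5.7] rv [-0.002  0.003 -0.21 ] yaw now 0.261 tilt 0.0041 t 7.35
```

View pics/s4.png

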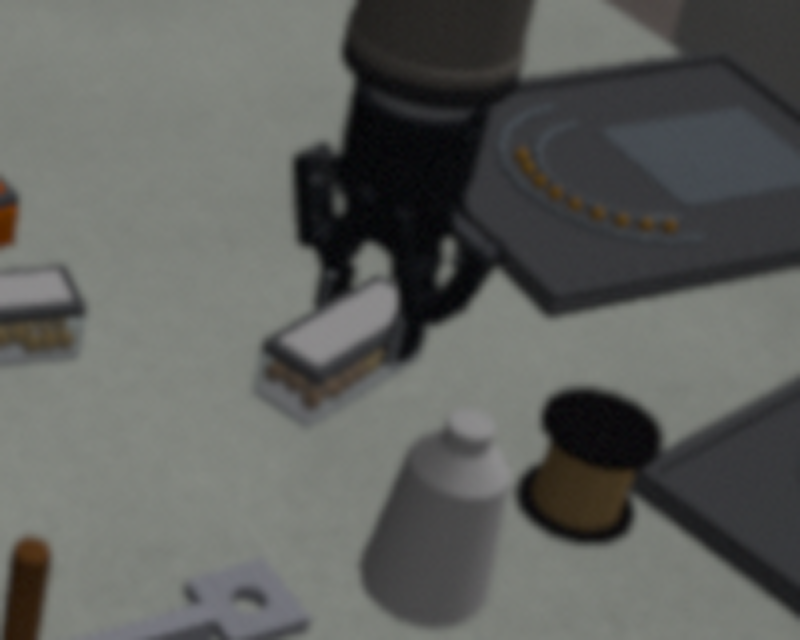

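>>> carry_out([
  [[0,0,0,35,0,0,0],[0,0,0,84,0,0,0],[0,5,-45,84,-0.002,0.003,-0.05],[0,8,-95,84,-0.002,0.003,-0.1],[0,10,-145,84,-0.002,0.003,-0.15],[0,12,-200,84,-0.002,0.003,-0.21],[0,14,-255,84,-0.002,0.003,-0.21],[0,16,-310,84,-0.002,0.003,-0.21]],
])

```text
t: 8.4
tool_pos: [0.5585, 0.0518, 0.0993]
tool_rot: [-0.842, 1.57, -2.361]
ft_force: [1.4, 0.0, -0.4]
gripper_width: 0.503
```

>>> carry_out([
  [[0,1,-35,0,0,0,0],[0,2,-70,0,0,0,0],[0,2,-95,0,0,0,0],[0,2,-105,0,0,0,0],[0,2,-105,0,0,0,0]],
])

```text
t: 9.02
tool_pos: [0.5605, -0.0515, 0.0987]
tool_rot: [-1.293, 1.569, -2.814]
ft_force: [0.1, 0.4, -1.0]
gripper_width: 0.498
```

Run:
```python
from plan import *
plan([*c2w(0.0,.06),.027],a)
snap('scene','s5',(180,180,380,330),4)
```

```text
shift mm [  1.2  -4.3 -71.7] rv [ 0.    -0.001  0.001] yaw now 0.05 tilt 0.0014 t 9.03
```

View pics/s5.png

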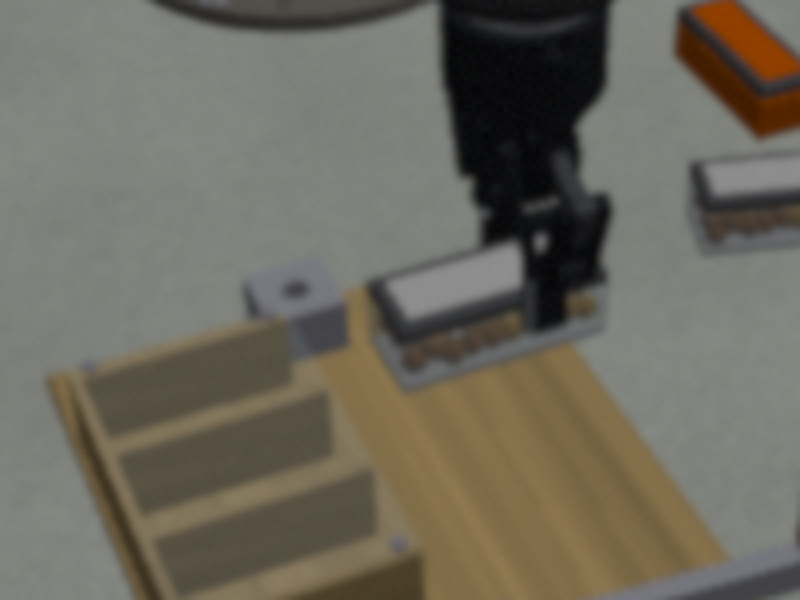

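>>> carry_out([
  [[0,1,-4,-30,0,0,0],[0,1,-4,-60,0,0,0],[0,1,-4,-71,0,0,0],[0,1,-4,-72,0,0,0]],
])

```text
t: 9.57
tool_pos: [0.5613, -0.0545, 0.0261]
tool_rot: [-1.563, 1.568, -3.081]
ft_force: [-0.8, 1.2, -2.3]
gripper_width: 0.498
```

>>> carry_out([
  [[0,1,-15,0,0,0,0],[0,2,-30,0,0,0,0],[0,2,-45,0,0,0,0],[0,3,-60,0,0,0,0],[0,3,-60,0,0,0,0]],
])

```text
t: 10.2
tool_pos: [0.5643, -0.1174, 0.0263]
tool_rot: [-1.131, 1.569, -2.653]
ft_force: [0.3, 0.9, -1.5]
gripper_width: 0.498
```

Run:
```python
from plan import *
plan([*c2w(0.0,.0),.027],a)
snap('scene','s6',(180,180,380,330),4)
```

```text
shift mm [0.6 1.7 0.7] rv [ 0.001 -0.002  0.003] yaw now 0.049 tilt 0.0021 t 10.2
```

View pics/s6.png

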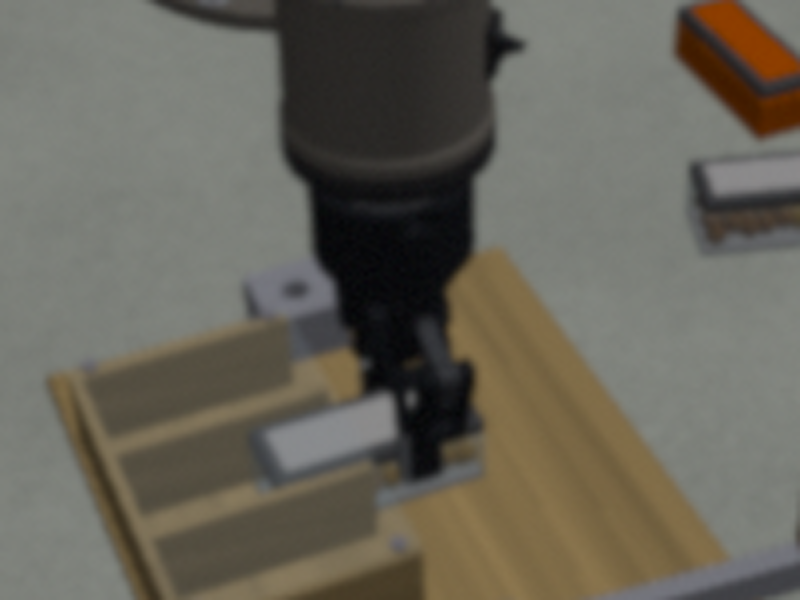

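>>> carry_out([
  [[1,0,0,0,0,0,0],[1,0,0,0,0,0,0],[1,0,0,0,0,0,0],[1,0,0,40,0,0,0],[1,0,0,75,0,0,0],[0,-2,40,75,0,0,0],[0,-4,77,75,0,0,0],[0,-4,77,75,0,0,0]],
])

```text
t: 11.25
tool_pos: [0.5603, -0.0352, 0.1016]
tool_rot: [-1.902, 1.569, 2.866]
ft_force: [-0.1, -1.1, -0.7]
gripper_width: 0.38
```

Run:
```python
from plan import *
plan([*c2w(0.0,.075),.026],a)
snap('scene','s7',(180,180,380,330),4)
```

```text
shift mm [  0.7  -5.6 -75.6] rv [-0.    -0.001 -0.004] yaw now 0.055 tilt 0.0016 t 11.25
```

View pics/s7.png

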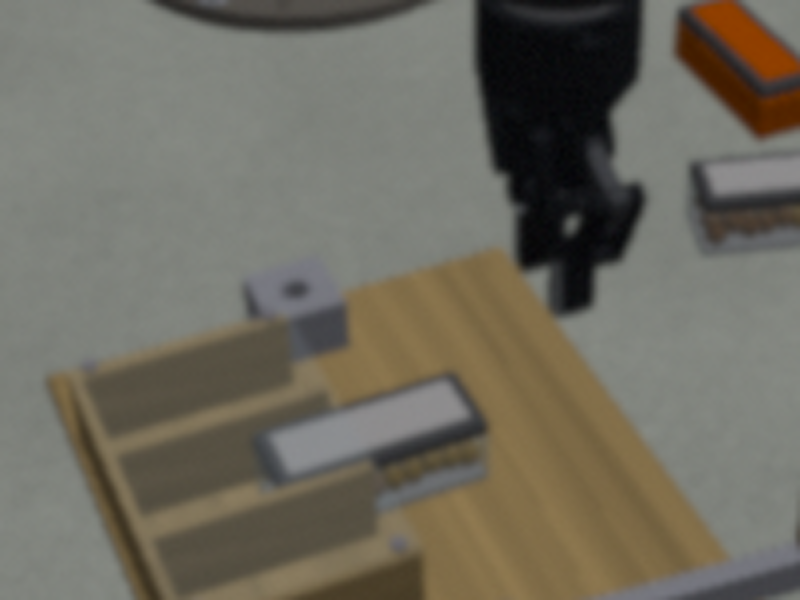

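>>> carry_out([
  [[0,1,-5,0,0,0,0],[0,1,-5,-40,0,0,0],[0,1,-5,-72,0,0,0],[0,1,-5,-74,0,0,0],[0,2,-20,-74,0,0,0],[0,2,-35,-74,0,0,0],[0,3,-50,-74,0,0,0]],
])

```text
t: 12.18
tool_pos: [0.5639, -0.0902, 0.0284]
tool_rot: [-0.396, 1.57, -1.917]
ft_force: [0.0, 1.9, 1.6]
gripper_width: -0.002
```

>>> carry_out([
  [[0,1,-12,0,0,0,0],[0,1,-24,0,0,0,0],[0,2,-36,0,0,0,0],[0,2,-40,0,0,0,0],[0,2,-40,0,0,0,0]],
])

```text
t: 12.8
tool_pos: [0.5652, -0.1288, 0.0272]
tool_rot: [-1.34, 1.568, -2.86]
ft_force: [-0.1, 1.3, -0.3]
gripper_width: -0.0
```

Run:
```python
from plan import *
plan([*c2w(0.0,-.019),.026],a)
print(RC.T@(cur()[0][:2]-tC))
snap('scene','s8',(180,180,380,330),4)
```

```text
shift mm [ 0.6 -5.8 -1.2] rv [ 0.001 -0.002  0.001] yaw now 0.051 tilt 0.0023 t 12.8
[-0.0003 -0.0132]
```

View pics/s8.png

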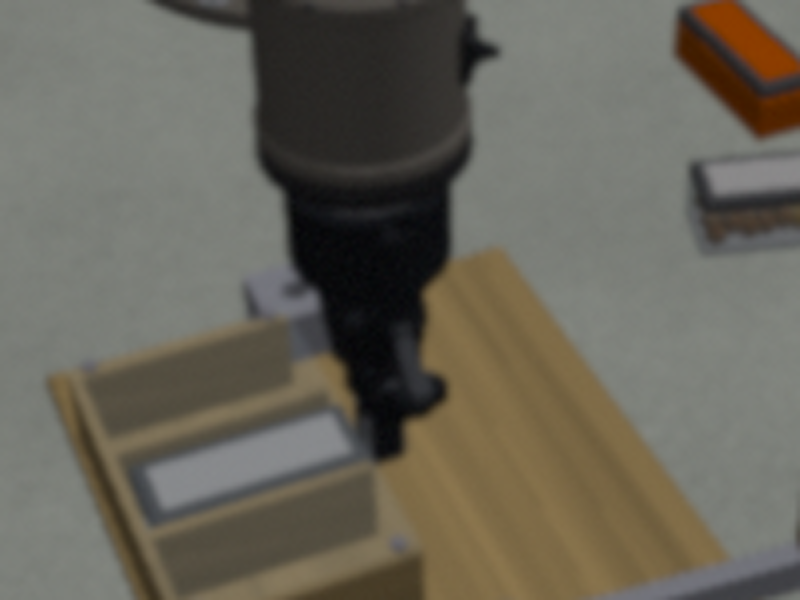

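Nearly home. Push in 2 mm steps until the force rises.

>>> carry_out([
  [[0,0,-3,0,0,0,0],[0,0,-5,0,0,0,0],[0,0,-6,0,0,0,0],[0,0,-6,0,0,0,0]],
])

```text
t: 13.35
tool_pos: [0.5653, -0.1339, 0.0273]
tool_rot: [-1.63, 1.569, 3.134]
ft_force: [-1.7, 5.5, 0.5]
gripper_width: 0.0
```

>>> carry_out([
  [[0,0,-1,0,0,0,0],[0,0,-2,0,0,0,0],[0,0,-2,0,0,0,0]],
])

```text
t: 13.72
tool_pos: [0.5653, -0.1339, 0.0273]
tool_rot: [-2.241, 1.568, 2.525]
ft_force: [-2.2, 14.5, 3.5]
gripper_width: -0.002
```

>>> carry_out([
  [[0,0,10,0,0,0,0],[0,0,20,40,0,0,0],[0.75,0,40,90,0,0,0],[0.75,-20,85,110,0,0,-0.06],[0.75,-40,135,110,0,0,-0.12],[0.75,-60,190,110,0,0,-0.18],[0.75,-85,245,110,0,0,-0.24],[0.75,-110,300,110,0,0,-0.266]],
])

```text
t: 14.72
tool_pos: [0.4546, 0.165, 0.1376]
tool_rot: [-1.141, 1.57, -2.928]
ft_force: [1.3, 0.0, -0.6]
gripper_width: 0.748
```

Run:
```python
from plan import *
plan([.4491,.1791,.014],-.215)
snap('scene','s9',(300,130,500,280),4); snap('top','t9')
y=-.215;c=np.array([.4448,.1596]);R=np.array([[np.cos(y),-np.sin(y)],[np.sin(y),np.cos(y)]])
P=[[*(c+R@[sx*.022,sy*.055]),.04] for sx,sy in((1,1),(1,-1),(-1,-1),(-1,1))]
print((w2p('scene',P)-[300,130])*4)
```

```text
shift mm [  -5.5   14.1 -123.6] rv [ 0.    -0.001  0.002] yaw now -0.217 tilt 0.0009 t 14.72
[[402.6102 384.1959]
 [218.5406 402.6819]
 [200.7688 357.8508]
 [379.9023 340.6459]]
```

View pics/s9.png

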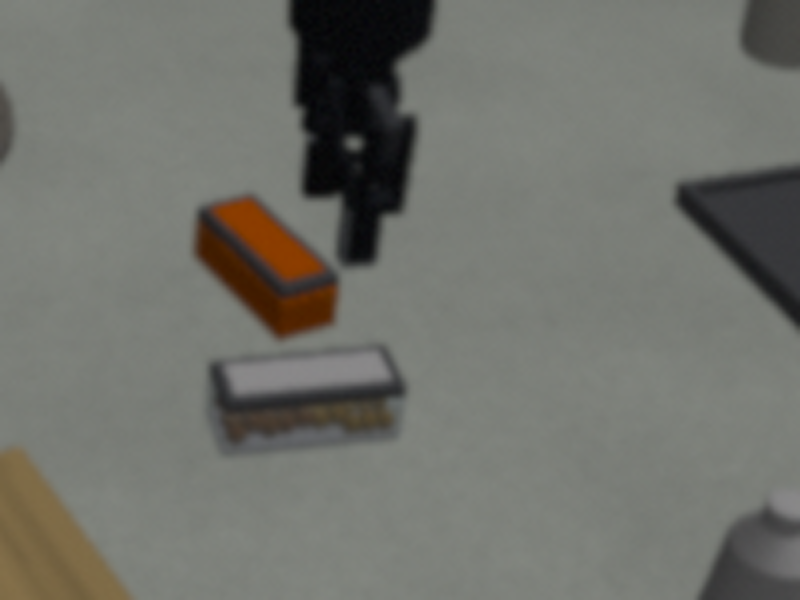

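View pics/t9.png

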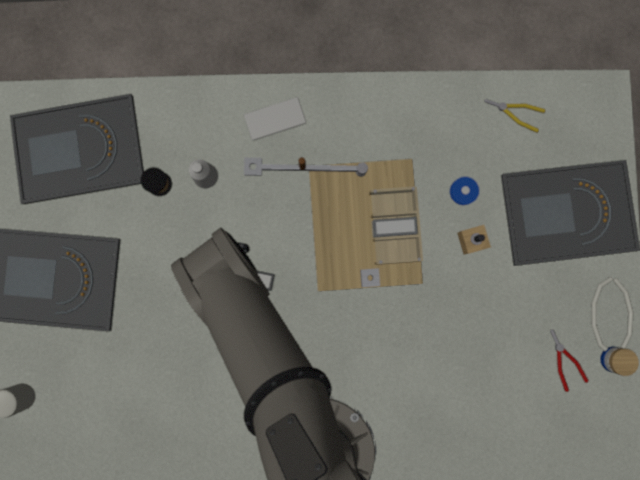

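>>> carry_out([
  [[0.75,-5,14,-30,0,0,0],[0.75,-5,14,-75,0,0,0],[0.75,-5,14,-110,0,0,0],[0.75,-5,14,-124,0,0,0],[0.75,-5,14,-124,0,0,0],[0,-5,14,-124,0,0,0],[0,-5,14,-124,0,0,0],[0,-5,14,-124,0,0,0]],
])

```text
t: 15.82
tool_pos: [0.4512, 0.1778, 0.0148]
tool_rot: [3.074, 1.57, 1.288]
ft_force: [-1.8, 0.4, 6.6]
gripper_width: 0.5
```

Run:
```python
from plan import *
plan([.4491,.1791,.014],-.215)
plan([*c2w(0.06,.06),.10],a)
snap('scene','s10',(300,130,500,280),4)
```

```text
shift mm [-2.1  1.3 -0.8] rv [-0.001  0.     0.   ] yaw now -0.215 tilt 0.0007 t 15.82
shift mm [ 170.4 -230.4   85.2] rv [-0.001  0.     0.266] yaw now -0.215 tilt 0.0007 t 15.82
```

View pics/s10.png

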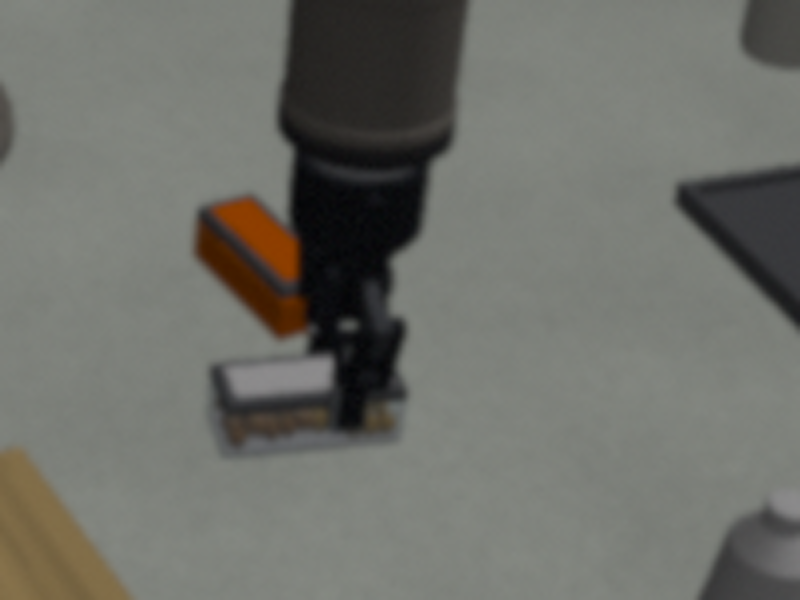

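>>> carry_out([
  [[0,0,0,40,0,0,0],[0,5,-10,85,0,0,0.03],[0,35,-50,85,0,0,0.1],[0,65,-90,85,0,0,0.18],[0,97,-130,85,0,0,0.266],[0,128,-172,85,0,0,0.266],[0,155,-210,85,0,0,0.266],[0,170,-230,85,0,0,0.266]],
])

```text
t: 16.88
tool_pos: [0.6217, -0.0556, 0.0996]
tool_rot: [-0.194, 1.569, -1.717]
ft_force: [-0.9, 0.7, -0.7]
gripper_width: 0.501
```

Run:
```python
from plan import *
plan([*c2w(0.06,.06),.0255],a)
snap('scene','s11',(180,180,380,330),4)
```

```text
shift mm [  0.    3.  -74.1] rv [ 0.001 -0.     0.003] yaw now 0.048 tilt 0.0013 t 16.88
```

View pics/s11.png

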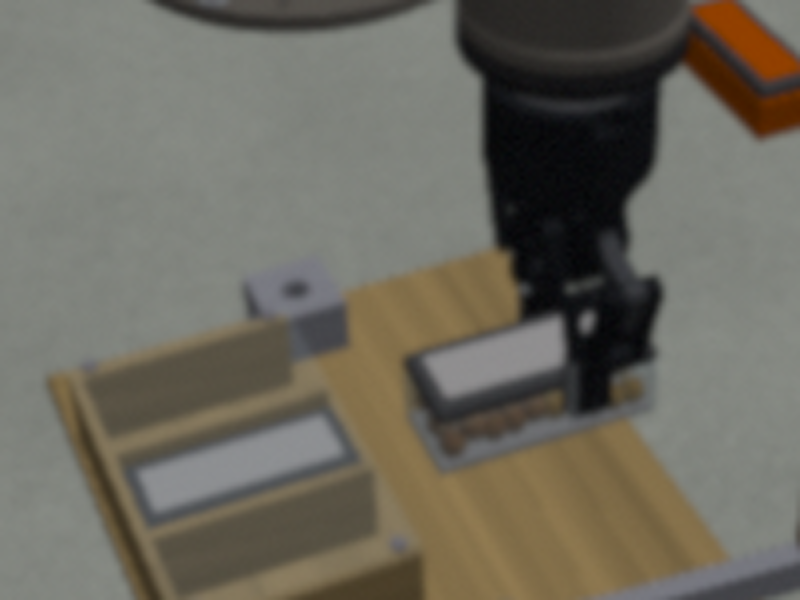

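>>> carry_out([
  [[0,0,4,-30,0,0,0],[0,0,4,-60,0,0,0],[0,0,4,-73,0,0,0],[0,0,4,-74,0,0,0],[0,0,4,-74,0,0,0]],
])

```text
t: 17.55
tool_pos: [0.6211, -0.0485, 0.0256]
tool_rot: [-0.593, 1.57, -2.113]
ft_force: [-0.0, -0.4, -0.4]
gripper_width: 0.5
```

>>> carry_out([
  [[0,1,-15,0,0,0,0],[0,2,-30,0,0,0,0],[0,3,-45,0,0,0,0],[0,3,-60,0,0,0,0],[0,3,-60,0,0,0,0]],
])

```text
t: 18.18
tool_pos: [0.6231, -0.1105, 0.0242]
tool_rot: [-1.169, 1.568, -2.692]
ft_force: [0.8, 1.0, -1.7]
gripper_width: 0.504
```

Run:
```python
from plan import *
plan([*c2w(0.06,.0),.0255],a)
snap('scene','s12',(180,180,380,330),4)
```

```text
shift mm [ 1.6 -2.1  1.3] rv [ 0.001 -0.002  0.003] yaw now 0.049 tilt 0.0024 t 18.18
```

View pics/s12.png

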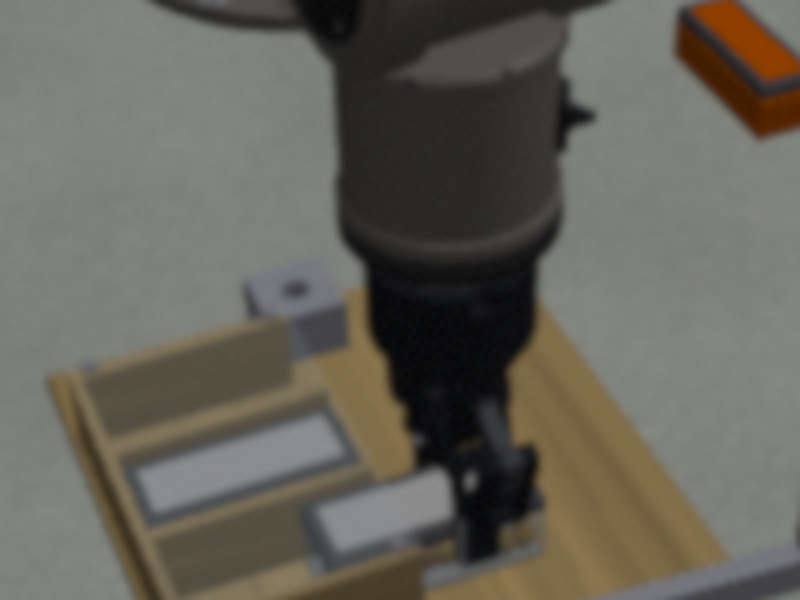

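>>> carry_out([
  [[0.85,0,0,0,0,0,0],[0.85,0,0,0,0,0,0],[0.85,0,0,0,0,0,0],[0.85,0,0,40,0,0,0],[0.85,0,0,75,0,0,0],[0,-1,35,75,0,0,0],[0,-3,73,75,0,0,0],[0,-3,73,75,0,0,0]],
])

```text
t: 19.23
tool_pos: [0.6203, -0.0316, 0.0997]
tool_rot: [-2.098, 1.569, 2.67]
ft_force: [-0.0, -0.1, 0.4]
gripper_width: 0.211
```

Run:
```python
from plan import *
plan([*c2w(0.06,.075),.026],a)
```

```text
shift mm [  0.6  -6.1 -73.7] rv [-0.001 -0.002 -0.005] yaw now 0.056 tilt 0.0017 t 19.23
```

>>> carry_out([
  [[0,1,0,0,0,0,-0.005],[0,1,0,-40,0,0,-0.005],[0,1,0,-72,0,0,-0.005],[0,1,-5,-73,0,0,-0.005],[0,1,-20,-73,0,0,-0.005],[0,2,-35,-73,0,0,-0.005],[0,3,-50,-73,0,0,-0.005]],
])

```text
t: 20.1
tool_pos: [0.624, -0.0872, 0.0274]
tool_rot: [-0.397, 1.57, -1.923]
ft_force: [0.1, 1.8, 1.6]
gripper_width: 0.001
```

>>> carry_out([
  [[0,1,-12,0,0,0,0],[0,1,-24,0,0,0,0],[0,2,-36,0,0,0,0],[0,2,-46,0,0,0,0],[0,2,-46,0,0,0,0]],
])

```text
t: 20.72
tool_pos: [0.6253, -0.1305, 0.0262]
tool_rot: [-2.097, 1.568, 2.662]
ft_force: [-1.2, 7.0, 2.3]
gripper_width: -0.003
```

Run:
```python
from plan import *
plan([*c2w(0.06,-.018),.026],a)
```

```text
shift mm [ 0.3 -0.  -0.2] rv [-0.001 -0.002  0.004] yaw now 0.047 tilt 0.0024 t 20.73
```

>>> carry_out([
  [[0,0,-1,0,0,0,0],[0,0,-1,0,0,0,0]],
])

```text
t: 20.98
tool_pos: [0.6253, -0.1305, 0.0262]
tool_rot: [-2.206, 1.568, 2.554]
ft_force: [-1.7, 10.2, 3.8]
gripper_width: -0.001
```

>>> carry_out([
  [[0,0,12,0,0,0,0],[0,0,25,50,0,0,0],[1,0,30,110,0,0,0],[1,0,30,150,0,0,0],[1,-40,30,150,0,0,0],[1,-90,30,150,0,0,0],[1,-140,30,150,0,0,0]],
])

```text
t: 21.85
tool_pos: [0.4837, -0.1025, 0.1762]
tool_rot: [-1.186, 1.569, -2.711]
ft_force: [-0.2, -0.8, 0.5]
gripper_width: 1.0
```

Run:
```python
from plan import *
snap('scene','s13',(180,180,380,330),4); snap('top','t13')
cropf(cv2.imread('pics/raw_t13.png'),'t13a',(230,140,450,300),3.6)
plan([*handle(1.65),.075],-.03)
```

```text
shift mm [ 238.8  131.1 -101.1] rv [ 0.002 -0.005 -0.075] yaw now 0.045 tilt 0.0051 t 21.95
```

View pics/s13.png

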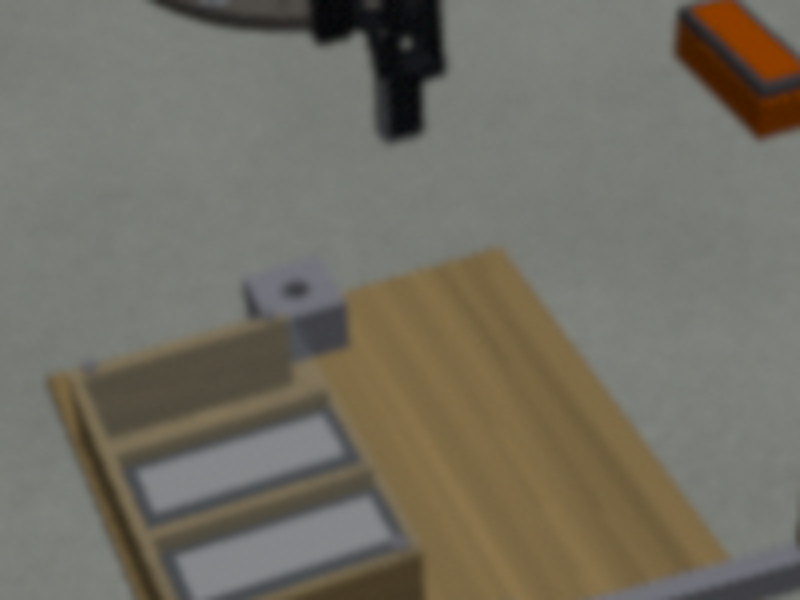

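View pics/t13a.png

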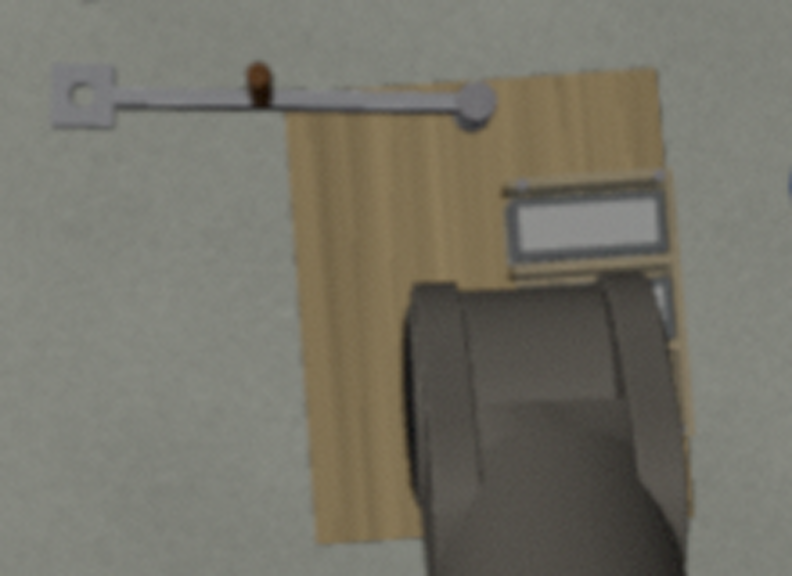

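>>> carry_out([
  [[1,50,28,5,0.002,-0.005,-0.02],[1,100,55,5,0.002,-0.005,-0.04],[1,150,82,5,0.002,-0.005,-0.06],[1,200,110,5,0.002,-0.005,-0.075],[1,238,131,5,0.002,-0.005,-0.075],[1,239,131,0,0.002,-0.005,-0.075],[1,239,131,-20,0.002,-0.005,-0.075]],
])

```text
t: 22.82
tool_pos: [0.7247, 0.0284, 0.1559]
tool_rot: [1.835, 1.566, 0.235]
ft_force: [0.3, -0.6, 0.0]
gripper_width: 0.998
```

Run:
```python
from plan import *
plan([*handle(1.65),.075],-.03)
```

```text
shift mm [ -5.1  -0.4 -80.9] rv [-0.001  0.004 -0.001] yaw now -0.029 tilt 0.0044 t 22.82
```

>>> carry_out([
  [[1,-5,0,-20,0,0.004,0],[1,-5,0,-60,0,0.004,0],[1,-5,0,-81,0,0.004,0],[1,-5,0,-81,0,0.004,0],[0,-5,0,-81,0,0.004,0],[0,-5,0,-81,0,0.004,0],[0,-5,0,-81,0,0.004,0],[0,-5,0,-81,0,0.004,0]],
])

```text
t: 23.82
tool_pos: [0.7198, 0.0285, 0.0761]
tool_rot: [3.03, 1.569, 1.43]
ft_force: [-2.2, -0.5, 3.8]
gripper_width: 0.197
```

Run:
```python
from plan import *
p=cur()[0][:2]; d=RC.T@(p-HN); g0=np.arctan2(d[1],-d[0]); rr=np.hypot(*d); print('g0',g0,rr)
plan([*handle(g0),.075],a+np.pi/2-g0)
n=13
for k in range(1,n+1):
    g=g0*(1-k/n); print(k,round(g,3),((handle(g)-handle(g0))*1000).round(0),round(g0-g,3))
```

```text
g0 1.6514499985904065 0.1505096930754655
shift mm [-0.  -0.5 -1.1] rv [-0.001  0.    -0.   ] yaw now -0.029 tilt 0.0014 t 23.82
1 1.524 [-19.  -1.] 0.127
2 1.397 [-38.  -4.] 0.254
3 1.27 [-56.  -9.] 0.381
4 1.143 [-74. -17.] 0.508
5 1.016 [-90. -27.] 0.635
6 0.889 [-105.  -38.] 0.762
7 0.762 [-118.  -52.] 0.889
8 0.635 [-130.  -67.] 1.016
9 0.508 [-139.  -84.] 1.143
10 0.381 [-146. -101.] 1.27
11 0.254 [-151. -120.] 1.397
12 0.127 [-154. -139.] 1.524
13 0.0 [-154. -158.] 1.651
```

>>> carry_out([
  [[0,-19,-1,0,0,0,0.127],[0,-38,-4,0,0,0,0.254],[0,-56,-9,0,0,0,0.381],[0,-74,-17,0,0,0,0.508],[0,-90,-27,0,0,0,0.635],[0,-105,-38,0,0,0,0.762],[0,-118,-52,0,0,0,0.889],[0,-118,-52,0,0,0,0.889]],
])

```text
t: 24.82
tool_pos: [0.6012, -0.0246, 0.076]
tool_rot: [-2.205, 1.57, -2.916]
ft_force: [-0.1, -0.6, 3.6]
gripper_width: 0.197
```

Run:
```python
from plan import *
p=cur()[0][:2]; d=RC.T@(p-HN); g0=np.arctan2(d[1],-d[0]); rr=np.hypot(*d); print('g0',g0,rr)
plan([*handle(0),.075],a+np.pi/2)
for g in (.635,.508,.381,.254,.127,0): print(((handle(g)-p)*1000).round(0),round(.762-g,3))
print(cur()[2]['joint_positions'])
```

```text
g0 0.7571213675210265 0.1500079548557338
shift mm [ -35.7 -105.    -1. ] rv [ 0.001 -0.001  0.762] yaw now 0.86 tilt 0.0009 t 24.82
[-11. -15.] 0.127
[-20. -31.] 0.254
[-28. -49.] 0.381
[-33. -67.] 0.508
[-35. -86.] 0.635
[ -36. -105.] 0.762
[ 0.4024  0.5594 -0.6107  1.8676  0.4187  0.846   0.44  ]
```

>>> carry_out([
  [[0,-11,-15,0,0,0,0.127],[0,-20,-31,0,0,0,0.254],[0,-28,-49,0,0,0,0.381],[0,-33,-67,0,0,0,0.508],[0,-35,-86,0,0,0,0.635],[0,-36,-105,0,0,0,0.762],[0,-36,-105,0,0,0,0.762],[0,-36,-105,0,0,0,0.762]],
])

```text
t: 25.82
tool_pos: [0.5664, -0.1286, 0.076]
tool_rot: [-0.99, 1.57, -0.94]
ft_force: [4.8, -0.2, 5.6]
gripper_width: 0.195
```

Run:
```python
from plan import *
p=cur()[0][:2]; d=RC.T@(p-HN); g0=np.arctan2(d[1],-d[0]); rr=np.hypot(*d); print('g0',g0,rr)
plan([*handle(0),.075],a+np.pi/2)
snap('scene','s14',(200,200,340,305),5.5)
print((w2p('scene',[[*c2w(-.125,-.014),.052],[*c2w(-.125,-.014),.040]])-[200,200])*5.5)
```

```text
g0 0.00620007149679635 0.14904432755782193
shift mm [-0.9 -1.  -1. ] rv [0.001 0.001 0.001] yaw now 1.621 tilt 0.0013 t 25.82
[[287.2356 260.2909]
 [289.3314 284.0641]]
```

View pics/s14.png

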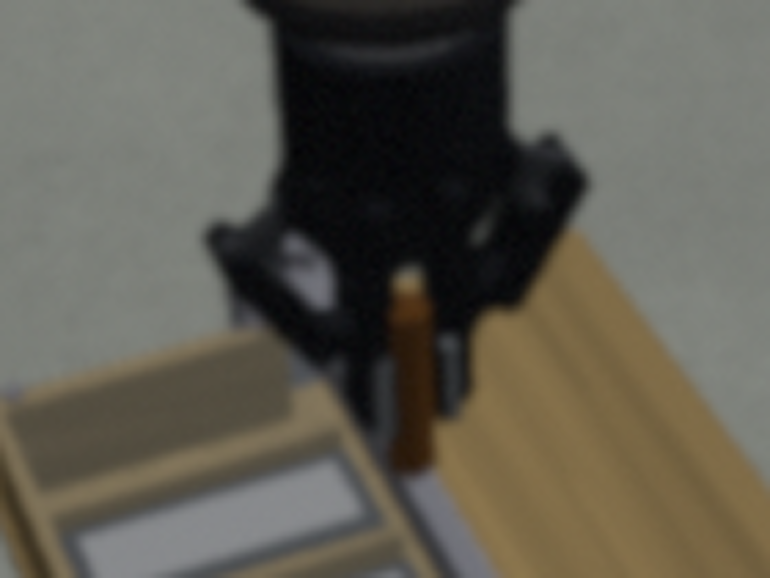

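>>> carry_out([
  [[0,0,-1,0,0,0,0],[0,0,-1,0,0,0,0],[1,0,-1,0,0,0,0],[1,0,-1,0,0,0,0],[1,0,-1,0,0,0,0],[1,0,-1,40,0,0,0],[1,0,-1,90,0,0,0],[1,0,-1,140,0,0,0]],
])

```text
t: 26.88
tool_pos: [0.565, -0.1294, 0.2166]
tool_rot: [-2.881, 1.569, -2.83]
ft_force: [0.3, -0.1, -0.0]
gripper_width: 1.001
```

>>> carry_out([
  [[1,0,-55,0,0,0,-0.15],[1,-5,-110,0,0,0,-0.3],[1,-15,-165,0,0,0,-0.45],[1,-25,-220,0,0,0,-0.6],[1,-30,-265,0,0,0,-0.75],[1,-30,-265,0,0,0,-0.75]],
])

```text
t: 27.62
tool_pos: [0.5335, -0.3985, 0.2145]
tool_rot: [-2.282, 1.568, -2.988]
ft_force: [0.8, 0.7, -0.2]
gripper_width: 0.998
```

Run:
```python
from plan import *
snap('scene','s15'); snap('top','t15')
cropf(cv2.imread('pics/raw_s15.png'),'s15a',(200,220,300,295),8)
cropf(cv2.imread('pics/raw_t15.png'),'t15a',(300,150,440,300),5)
print(w2p('scene',[[*c2w(-.125,-.014),.052],[*c2w(-.125,-.014),.040]]),w2p('top',[[*c2w(-.125,-.014),.052]]))
plan([.5322,-.40,.2],a)
```

```text
[[252.2246 247.3256]
 [252.6057 251.648 ]] [[370.8114 277.5544]]
shift mm [ -3.   -5.8 -15. ] rv [-0.002 -0.002 -0.821] yaw now 0.873 tilt 0.0022 t 27.73
```

View pics/s15a.png

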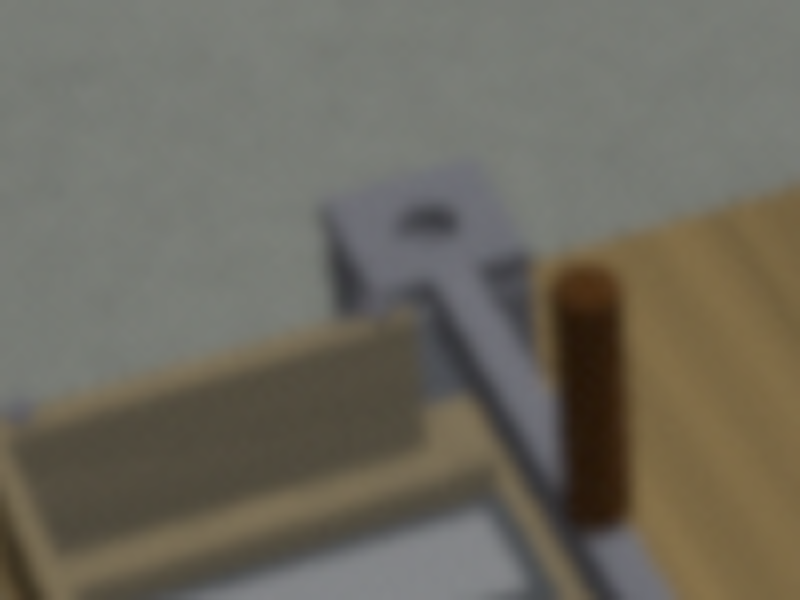

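View pics/t15a.png

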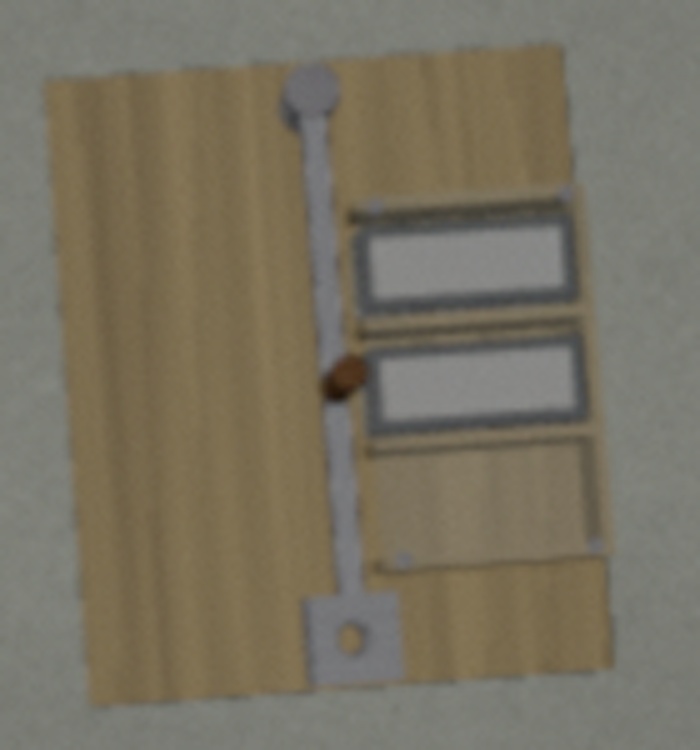

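View pics/s15.png

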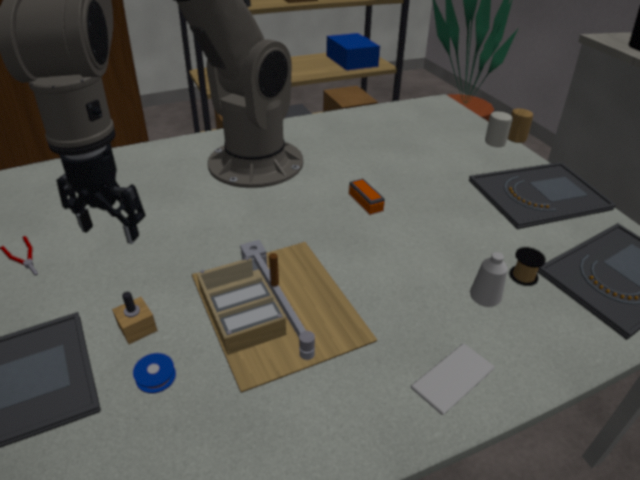

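Eye centre sits over the lug's hole (top px ≈ (370.4,277.7), predicted (370.8,277.6)); both boxes show home. Now refine the pin position.

Run:
```python
from plan import *
cropf(cv2.imread('pics/raw_s15.png'),'s15b',(100,275,170,345),8)
cropf(cv2.imread('pics/raw_t0.png'),'t15b',(450,215,500,260),12)
print((w2p('scene',[[.5315,-.4015,z] for z in(.046,.051,.093)])-[100,275])*8)
print((w2p('top',[[.5315,-.4015,z] for z in(.046,.051,.093)])-[450,215])*12)
print(p2w('top',[(370.4,277.7)],.052))
```

```text
[[252.0851 288.0147]
 [247.2774 273.2153]
 [205.832  144.7019]]
[[308.937  290.982 ]
 [315.8634 289.0259]
 [376.069  272.0214]]
[[ 0.4404 -0.135   0.052 ]]
```

View pics/s15b.png

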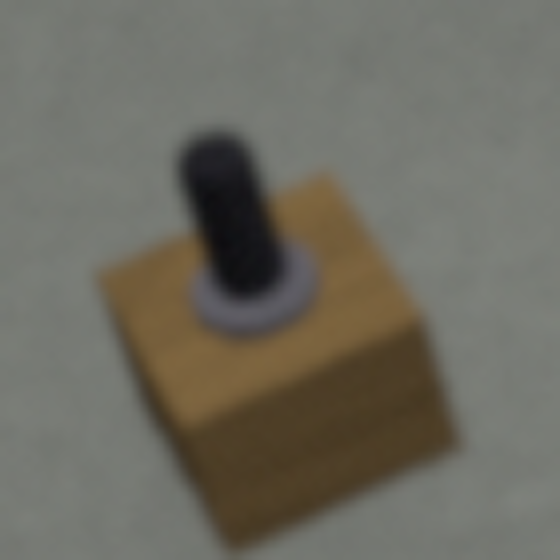

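View pics/t15b.png

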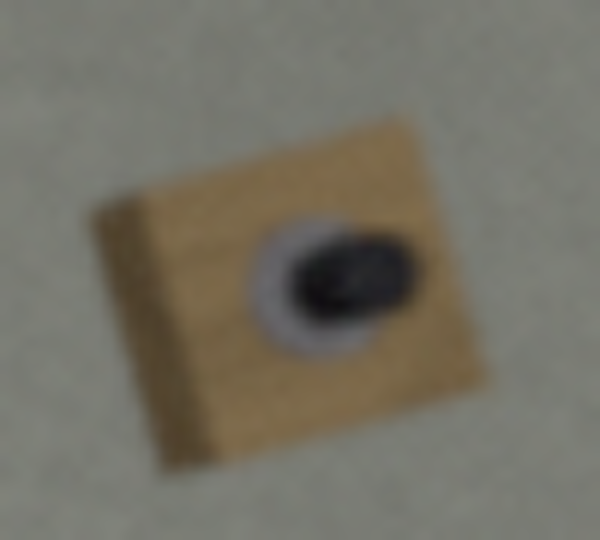

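Run:
```python
from plan import *
plan([.532,-.402,.056],.873)
```

```text
shift mm [  -3.2   -7.8 -159. ] rv [-0.001 -0.002  0.   ] yaw now 0.873 tilt 0.0022 t 27.73
```

>>> carry_out([
  [[0.6,-3,-8,-40,0,-0.002,0],[0.6,-3,-8,-85,0,-0.002,0],[0.6,-3,-8,-100,0,-0.002,0],[0.6,-3,-8,-100,0,-0.002,0]],
])

```text
t: 28.22
tool_pos: [0.5327, -0.4014, 0.1153]
tool_rot: [2.429, 1.57, 1.732]
ft_force: [0.0, -0.4, -0.3]
gripper_width: 0.599
```

Run:
```python
from plan import *
plan([.532,-.402,.056],.873)
```

```text
shift mm [ -0.7  -0.6 -59.3] rv [-0.001 -0.    -0.001] yaw now 0.874 tilt 0.0012 t 28.23
```

>>> carry_out([
  [[0.6,-1,-1,-20,0,0,0],[0.6,-1,-1,-45,0,0,0],[0.6,-1,-1,-59,0,0,0],[0.6,-1,-1,-59,0,0,0],[0,-1,-1,-59,0,0,0],[0,-1,-1,-59,0,0,0],[0,-1,-1,-59,0,0,0]],
])

```text
t: 29.1
tool_pos: [0.5319, -0.4038, 0.0574]
tool_rot: [0.207, 1.569, -0.492]
ft_force: [-0.8, 0.5, 5.5]
gripper_width: 0.2
```

>>> carry_out([
  [[0.6,0,0,0,0,0,0],[0.6,0,0,0,0,0,0],[0.6,0,0,50,0,0,-0.18],[0.6,0,0,60,0,0,-0.36],[0.6,0,0,60,0,0,-0.54],[0.6,0,0,60,0,0,-0.72],[0.6,0,0,60,0,0,-0.9],[0.6,0,0,60,0,0,-1.08]],
])

```text
t: 30.1
tool_pos: [0.5313, -0.4035, 0.1163]
tool_rot: [1.26, 1.57, -0.524]
ft_force: [0.0, 0.7, -0.2]
gripper_width: 0.606
```

>>> carry_out([
  [[0.6,0,0,0,0,0,-0.17],[0.6,0,0,0,0,0,-0.34],[0.6,0,0,0,0,0,-0.49],[0.6,0,0,0,0,0,-0.49]],
])

```text
t: 30.6
tool_pos: [0.5315, -0.4033, 0.1164]
tool_rot: [0.699, 1.57, -1.569]
ft_force: [0.2, -0.9, 0.6]
gripper_width: 0.597
```

Run:
```python
from plan import *
plan([.532,-.402,.056],.873-np.pi/2)
snap('scene','s16',(60,240,200,345),5.5)
```

```text
shift mm [  0.5   1.3 -60.4] rv [ 0.001  0.    -0.001] yaw now -0.697 tilt 0.0006 t 30.6
```

View pics/s16.png

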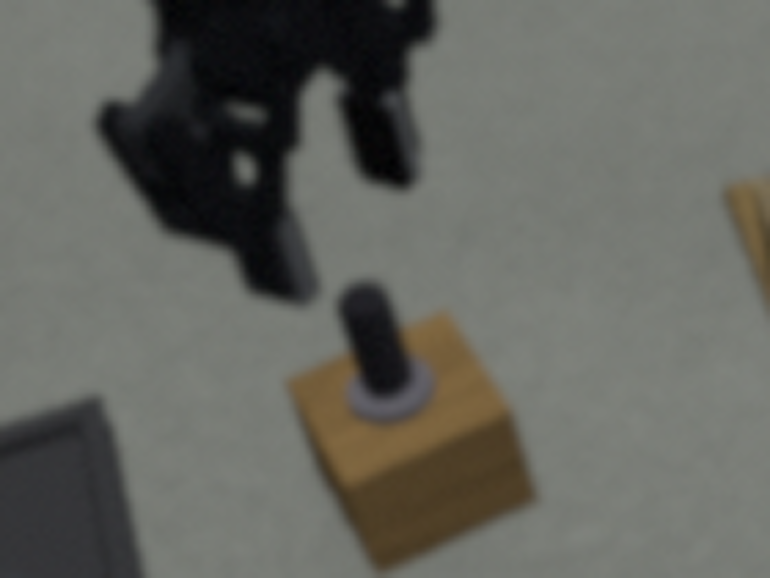

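>>> carry_out([
  [[0.6,0,0,-30,0,0,0],[0.6,0,0,-55,0,0,0],[0.6,0,0,-59,0,0,0],[0.6,0,0,-59,0,0,0],[0,0,0,-59,0,0,0],[0,0,0,-59,0,0,0],[0,0,0,-59,0,0,0],[0,0,0,-59,0,0,0]],
])

```text
t: 31.65
tool_pos: [0.5318, -0.4038, 0.0584]
tool_rot: [1.502, 1.569, -0.766]
ft_force: [-1.0, 0.6, 5.7]
gripper_width: 0.193
```

>>> carry_out([
  [[0,0,0,25,0,0,0],[0,0,0,50,0,0,0],[0,0,0,75,0,0,0],[0,0,0,100,0,0,0],[0,0,0,100,0,0,0]],
])

```text
t: 32.28
tool_pos: [0.5323, -0.4041, 0.1598]
tool_rot: [1.606, 1.567, -0.662]
ft_force: [0.2, -0.5, -1.7]
gripper_width: 0.19
```

Run:
```python
from plan import *
plan([.4405,-.135,.157],-.30)
snap('scene','s17',(60,180,200,345),4.5)
print(cur()[2]['joint_positions'])
```

```text
shift mm [-91.8 269.1  -2.8] rv [0.002 0.004 0.398] yaw now -0.698 tilt 0.0042 t 32.27
[ 0.7301  0.4913 -0.2407  1.6772  0.1357  0.9873 -0.2558]
```

View pics/s17.png

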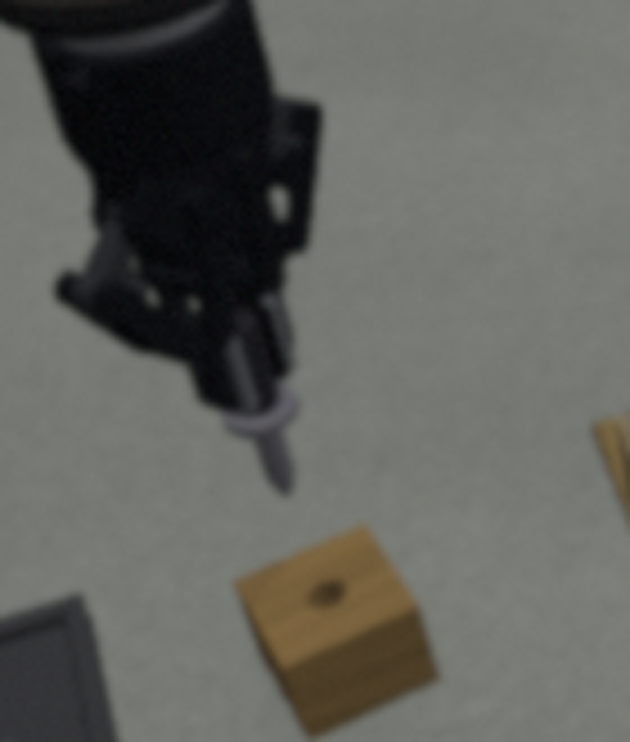

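>>> carry_out([
  [[0,-15,45,0,0.002,0.004,0.06],[0,-30,90,0,0.002,0.004,0.12],[0,-45,135,0,0.002,0.004,0.18],[0,-60,180,0,0.002,0.004,0.25],[0,-76,225,0,0.002,0.004,0.32],[0,-90,260,0,0.002,0.004,0.398],[0,-92,269,0,0.002,0.004,0.398],[0,-92,269,0,0.002,0.004,0.398]],
])

```text
t: 33.33
tool_pos: [0.4393, -0.1345, 0.1571]
tool_rot: [-1.482, 1.566, 2.93]
ft_force: [-0.9, -0.4, -0.2]
gripper_width: 0.194
```

Run:
```python
from plan import *
plan([.4405,-.135,.157],-.30)
p=cur()[0]
snap('scene','s18'); snap('top','t18')
cropf(cv2.imread('pics/raw_s18.png'),'s18a',(200,160,300,260),7)
cropf(cv2.imread('pics/raw_t18.png'),'t18a',(300,210,440,315),5.5)
tip=p-[0,0,.0544]
print('tip pred',(w2p('scene',[tip,p-[0,0,.0124]])-[200,160])*7,'eye',(w2p('scene',[[.4405,-.135,.052]])-[200,160])*7)
```

```text
shift mm [ 1.2 -0.5 -0.1] rv [-0.001 -0.004  0.   ] yaw now -0.3 tilt 0.0043 t 33.33
tip pred [[357.5663 475.0264]
 [347.6887 358.9982]] eye [[368.5246 610.1487]]
```

View pics/s18a.png

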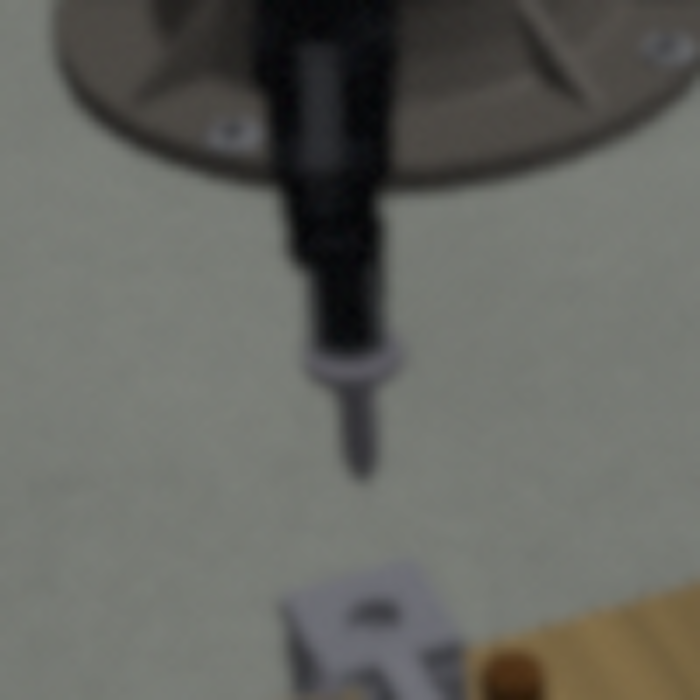

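View pics/t18a.png

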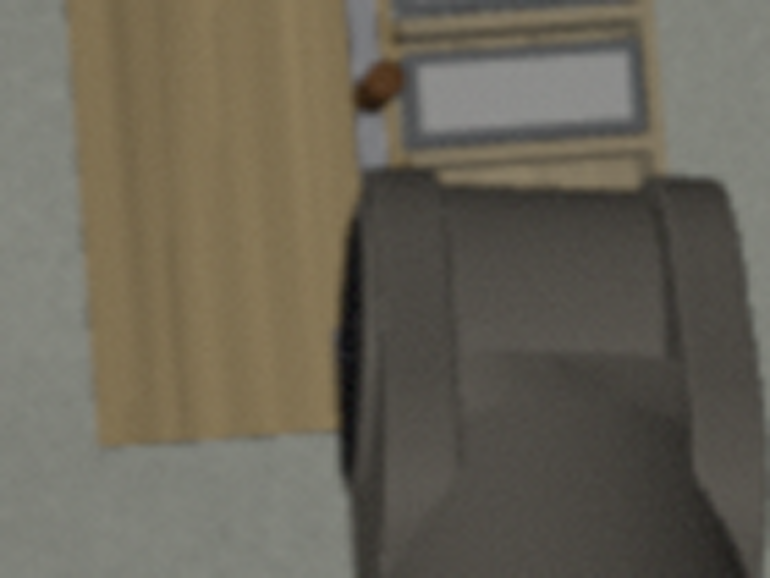

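>>> carry_out([
  [[0,1,-0.5,0,-0.001,-0.004,0],[0,1,-0.5,-20,-0.001,-0.004,0],[0,1,-0.5,-40,-0.001,-0.004,0],[0,1,-0.5,-46,-0.001,-0.004,0],[0,1,-0.5,-46,-0.001,-0.004,0]],
])

```text
t: 34.05
tool_pos: [0.4404, -0.1352, 0.1112]
tool_rot: [-1.709, 1.57, 2.703]
ft_force: [1.2, -0.6, -0.3]
gripper_width: 0.191
```

Run:
```python
from plan import *
plan([.4405,-.135,.11],-.30)
p=cur()[0]
snap('scene','s19',(210,190,290,265),9)
tip=p-[0,0,.0544]
print('tip pred',(w2p('scene',[tip,p-[0,0,.0124]])-[210,190])*9,'eye',(w2p('scene',[[.4405,-.135,.052]])-[210,190])*9)
```

```text
shift mm [ 0.1  0.2 -1.2] rv [-0.    -0.001  0.   ] yaw now -0.3 tilt 0.0006 t 34.05
tip pred [[381.5028 498.5472]
 [369.2399 357.1994]] eye [[383.8173 514.477 ]]
```

View pics/s19.png

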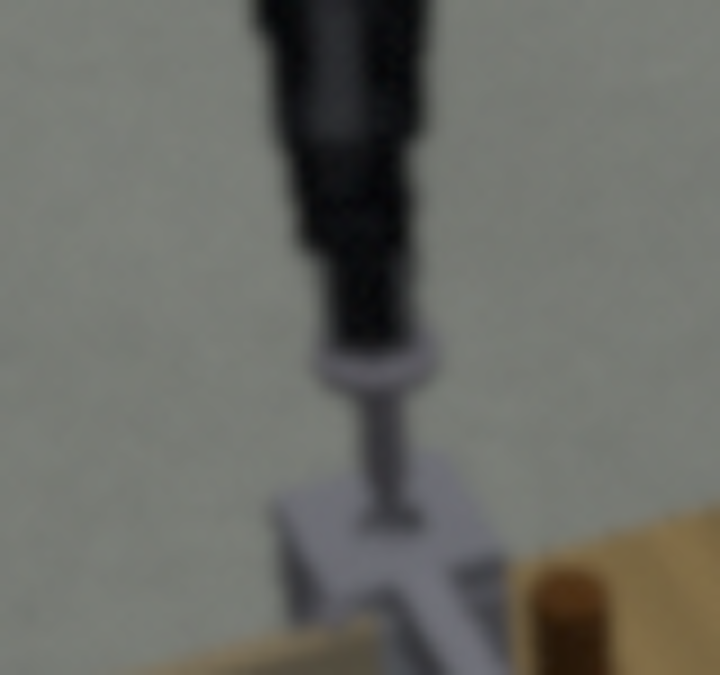

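>>> carry_out([
  [[0,0,0,-4,0,0,0],[0,0,0,-8,0,0,0],[0,0,0,-12,0,0,0],[0,0,0,-15,0,0,0],[0,0,0,-15,0,0,0]],
])

```text
t: 34.72
tool_pos: [0.4402, -0.135, 0.096]
tool_rot: [-1.495, 1.57, 2.918]
ft_force: [0.0, 0.2, -1.1]
gripper_width: 0.192
```

>>> carry_out([
  [[0,0,0,-3,0,0,0],[0,0,0,-6,0,0,0],[0,0,0,-9,0,0,0],[0,0,0,-12,0,0,0],[0,0,0,-12,0,0,0]],
])

```text
t: 35.35
tool_pos: [0.4402, -0.135, 0.084]
tool_rot: [-1.462, 1.57, 2.95]
ft_force: [0.9, 0.3, -1.1]
gripper_width: 0.195
```

Tip is at about z 0.030, inside the lug, with no force. Go on.

>>> carry_out([
  [[0,0,0,-4,0,0,0],[0,0,0,-8,0,0,0],[0,0,0,-12,0,0,0],[0,0,0,-16,0,0,0],[0,0,0,-18,0,0,0],[0,0,0,-18,0,0,0]],
])

```text
t: 36.1
tool_pos: [0.4403, -0.135, 0.0662]
tool_rot: [-1.346, 1.571, 3.066]
ft_force: [-0.0, 0.2, -0.9]
gripper_width: 0.195
```

Run:
```python
from plan import *
snap('scene','s20',(210,190,290,265),9)
```

```text
(no output)
```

View pics/s20.png

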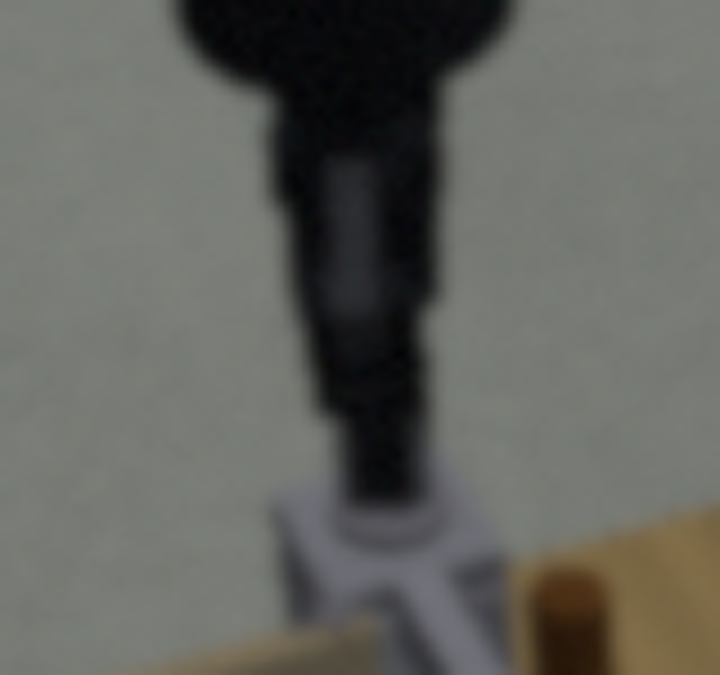

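Two more millimetres down, watching for contact.

>>> carry_out([
  [[0,0,0,-1,0,0,0],[0,0,0,-2,0,0,0],[0,0,0,-2,0,0,0]],
])

```text
t: 36.52
tool_pos: [0.4404, -0.135, 0.0644]
tool_rot: [0.999, 1.571, -0.872]
ft_force: [-0.1, -0.9, -0.3]
gripper_width: 0.2
```

>>> carry_out([
  [[0,0,0,-0.5,0,0,0],[0,0,0,-0.5,0,0,0]],
])

```text
t: 36.78
tool_pos: [0.4404, -0.1351, 0.0642]
tool_rot: [0.592, 1.57, -1.279]
ft_force: [-2.3, -0.2, 10.3]
gripper_width: 0.192
```

Collar seated (10 N). Release, rise and check.

>>> carry_out([
  [[0.5,0,0,0,0,0,0],[0.5,0,0,0,0,0,0],[0.5,0,0,0,0,0,0],[0.5,0,0,30,0,0,0],[0.5,0,0,80,0,0,0],[0.5,0,0,120,0,0,0],[0.5,20,-50,130,0,0,0],[0.5,40,-105,130,0,0,0]],
])

```text
t: 37.78
tool_pos: [0.4815, -0.2413, 0.1955]
tool_rot: [1.277, 1.568, -0.593]
ft_force: [1.9, 0.6, 0.1]
gripper_width: 0.5
```

>>> carry_out([
  [[0.5,15,-55,0,0,0,0],[0.5,30,-110,0,0,0,0],[0.5,40,-160,0,0,0,0],[0.5,40,-160,0,0,0,0]],
])

```text
t: 38.28
tool_pos: [0.5195, -0.404, 0.1927]
tool_rot: [-0.809, 1.57, -2.684]
ft_force: [-1.0, -0.5, -0.7]
gripper_width: 0.495
```

Run:
```python
from plan import *
snap('scene','s21',(180,200,380,350),4); snap('top','t21')
cropf(cv2.imread('pics/raw_t21.png'),'t21a',(300,150,440,300),4)
```

```text
(no output)
```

View pics/s21.png

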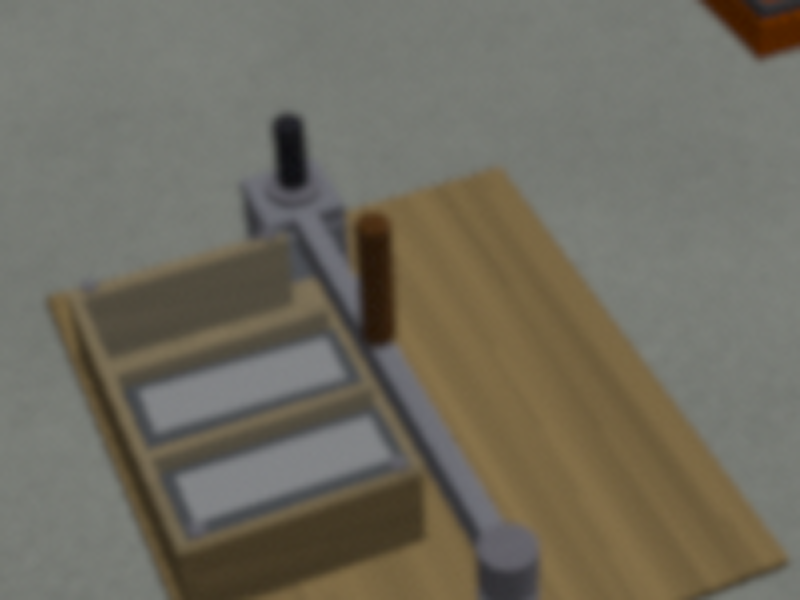

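View pics/t21a.png

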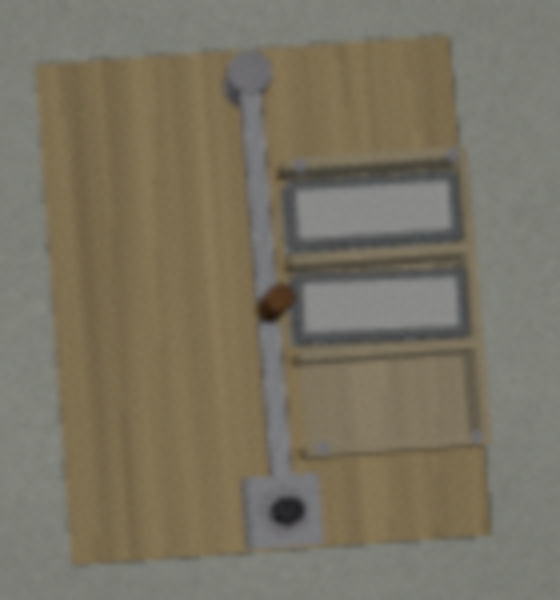

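View pics/t21.png

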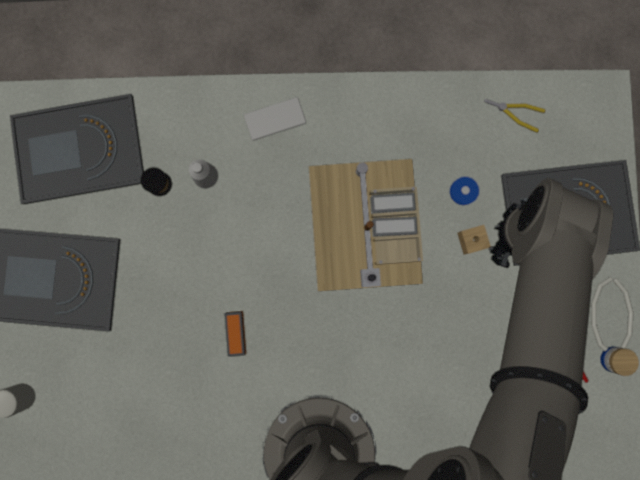

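```bash
python3 -c "
from workcell import r
print(r.get_obs()['ft_force']); print(r.hand_in())"
```

```text
[-0.05146597  0.01296584 -0.37938179]
the job is handed in; nothing more can be done
None
```

The carrier is packed and locked, and I handed the job in at about 38 s. No verdict came back.

- **Boxes:** I swung the gate out, then slid the only two grey-lid boxes on the table into lanes 2 and 3. I pushed each until it stopped against the back wall, with the push force rising to 10–15 N. I left the look-alike orange box and white card where they were.
- **Gate:** I swung it back until the eye sat over the lug's hole. The gripper position put the gate about 0.006 rad off, so I nudged it 1 mm further. The top picture then showed the eye within about half a pixel of where I expected it.
- **Pin:** It went down through the eye and lug without resistance until the collar met the eye, at about 10 N. By calculation, the tip is about 30 mm into the lug.
- **Last pictures:** Both boxes lie flush with the lane mouths. The bar crosses the mouths, the pin stands upright with its collar on the eye, and the cone, reel and spool have not moved. The arm is raised and clear, with wrist force near zero.

No check failed. The one disagreement was a steady offset of up to 2 px in the scene camera against the top camera. It shifted the pin and the eye alike, so the fit was not affected.

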